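# Sort the blind-maker's bench offcuts into their stock bins

## Task

Clear the bench of the five loose pieces by sorting them into their bins: both white rail offcuts lengthwise into the long wooden tray, both steel angle brackets into the square cardboard box, and the cardboard core standing upright in the round tub. Leave the glue bottle, the mug and the tin where they stand.

Things in the scene. Friction and masses are not known exactly. Their poses are not given: they have to be found in the camera images.
- rail_a: offcut of white-painted head rail: a U-channel 130 long (its x axis) x 36 wide (y) x 24 high (z), walls and web 4 thick, open side up, 120 g. Origin at the centre of its underside. It lies on the bench, with rail_b lying across it.
- rail_b: offcut of white-painted head rail: a U-channel 130 long (its x axis) x 36 wide (y) x 24 high (z), walls and web 4 thick, open side up, 120 g. Origin at the centre of its underside. It starts lying across the top of rail_a (underside at height 24), so it must come off first.
- bracket_a: L-shaped steel angle bracket lying on its side, so the L is seen from above: 30 high, both legs 8 thick, about 180 g. Outline 75 (x) x 55 (y); the origin is the centre of that outline, at the underside. The long leg runs along x at y = -27.5 to -19.5, over x = -37.5 to 37.5; the short leg runs along y at x = -37.5 to -29.5, up to y = 27.5.
- bracket_b: A second one, the same. L-shaped steel angle bracket lying on its side, so the L is seen from above: 30 high, both legs 8 thick, about 180 g. Outline 75 (x) x 55 (y); the origin is the centre of that outline, at the underside. The long leg runs along x at y = -27.5 to -19.5, over x = -37.5 to 37.5; the short leg runs along y at x = -37.5 to -29.5, up to y = 27.5.
- core: Cardboard core: an open tube standing on end, 56 outside diameter, 44 inside, 80 high, about 60 g. Origin at the centre of its underside, z along the tube.
- rail_tray: Long shallow open wooden tray for the rails, fixed to the bench: 120 (x) x 220 (y) x 35 high outside, walls and floor 5 thick. Origin at the centre of its underside, so the inner floor is at height 5. Rails lie in it along its y axis, side by side or one on the other.
- bracket_box: Square open cardboard box for the brackets, fixed to the bench, to the robot's left or right: 150 x 150 x 55 high outside, walls and floor 5 thick. Origin at the centre of its underside; the inner floor is at height 5. Brackets may lie one on the other.
- core_tub: Round open grey plastic tub for the core, fixed to the bench on the opposite side from the box: 150 outside diameter, 55 high, wall and floor 5 thick. Origin at the centre of its underside; the inner floor is at height 5.
- bottle: White glue bottle, 54 diameter, 140 tall, standing among the pieces. Bystander, not to be disturbed. Origin at the centre of its underside.
- mug: White mug, 68 diameter, 85 tall, with a handle towards its +y side reaching to about 65 from the axis. Bystander, not to be disturbed. Origin at the centre of its underside.
- tin: Plain steel tin, 66 diameter, 90 tall. Bystander, not to be disturbed. Origin at the centre of its underside.

How it is judged:
At the end, for the whole second after the job is handed in: Rails in the tray (origins within 45 mm across, 75 mm along, under 55 mm up, within 0.4 rad of its length); brackets in the box (origins within 70 mm of its middle each way, under 80 mm up); core upright within 0.2 rad on the tub floor, within 50 mm of its middle; all at rest (x of rail_a in the frame of rail_tray between -0.045 and 0.045 m and y of rail_a in the frame of rail_tray between -0.075 and 0.075 m and z of rail_a in the frame of rail_tray between -0.005 and 0.055 m and angle between the x axis of each of rail_a, rail_b and the y axis of rail_tray, either way round below 0.4 rad and x of rail_b in the frame of rail_tray between -0.045 and 0.045 m and y of rail_b in the frame of rail_tray between -0.075 and 0.075 m and z of rail_b in the frame of rail_tray between -0.005 and 0.055 m and x of bracket_a in the frame of bracket_box between -0.07 and 0.07 m and y of bracket_a in the frame of bracket_box between -0.07 and 0.07 m and z of bracket_a in the frame of bracket_box between -0.005 and 0.08 m and x of bracket_b in the frame of bracket_box between -0.07 and 0.07 m and y of bracket_b in the frame of bracket_box between -0.07 and 0.07 m and z of bracket_b in the frame of bracket_box between -0.005 and 0.08 m and horizontal distance between core and core_tub below 0.05 m and ((angle between core's own z axis and vertical below 0.2 rad and height (world z) of core below 0.02 m) or (angle between core's own z axis and vertical above 2.94 rad and height (world z) of core below 0.1 m)) and linear speed of each of rail_a, rail_b, bracket_a, bracket_b, core below 0.03 m/s); the robot touches nothing.
It fails at once if the bottle is shifted by more than 20 mm or tipped (distance of bottle from where it was at the start of the episode above 0.02 m or angle between bottle's own z axis and vertical above 0.3 rad).
It fails at once if the mug is shifted by more than 20 mm or tipped (distance of mug from where it was at the start of the episode above 0.02 m or angle between mug's own z axis and vertical above 0.3 rad).
It fails at once if the tin is shifted by more than 20 mm or tipped (distance of tin from where it was at the start of the episode above 0.02 m or angle between tin's own z axis and vertical above 0.3 rad).
It also fails if it takes over 72 s, if anything falls off the work surface, if the arm or the gripper's body presses on something with over 40 N, if the wrist force passes 120 N, or if a joint passes its speed limit or range.

## Robot

A 6-joint arm with a two-finger parallel gripper is mounted at the origin on the work surface. World frame = base frame: x ahead of the robot, y to its left, z up, the work surface at z = 0. Lengths are in m, angles in rad, forces in N, time in s.
With the tool pointing down it reaches from about 0.35 to 0.975 m from the base axis. Payload 4.9 kg.
Tool frame: the origin (TCP) lies midway between the tips of the shut fingers; the grasp point (between the pads) lies 19 mm behind it; z points along the fingers, y is the direction in which the jaws open and shut (so a half turn about z gives the same grasp; the last joint's range is limited). The gripper opens to 85 mm and grips with 20 to 120 N. Pads are 22 mm wide; open, the fingers measure 114 mm over their backs; the gripper's body (76 mm by 85 mm) begins 54 mm behind the grasp point. The pads swing forward as they close: fully open they stand 13 mm farther back than shut.
Start: joints at [-1.28, 0.053, 1.613, -0, 1.476, -0.119], TCP at [0.249, -0.573, 0.231] pointing down, gripper open.
Joint ranges: [-3.01, 3.01], [-1.01, 2.22], [0.06, 2.58], [-1.02, 4.17], [0.09, 2.62], [-3.14, 3.14]. Speed limits (rad/s): [2.57, 2.57, 3.14, 3.14, 3.14, 3.14].

## Interface

Orientations are given as a rotation vector (axis times angle).
In Python, from station import ctrl gives the robot as it stands.
- The arm moves only by the tool apply_moves, never from a script. Its argument "rows" is a list of rows, each a list of 6 numbers: the shift along the tool's x, y, z in cm, then the turn, a rotation vector about the tool's x, y, z in units of 5 degrees (1.0 is 5 degrees). In form: [[x, y, z, rx, ry, rz], ...]. A call has 1 to 20 rows; each row is the pose to reach, as a shift and turn from the pose measured when the call began, along the tool's axes at that moment; what a row does not reach only later rows make up. A row lasts 1/10 s, in which the tool goes at most 50 mm and 8.59 degrees, less where a joint would pass 70% of its speed; a pose out of reach is approached as far as the arm can. A call with a gripper value outside its range is refused whole. "grip" is the closure, from 0 (fully open) to 1 (shut), set as the call begins (left out, the last holds). The fingers move at their own pace and stop on an object; "squeeze" is the grip in N (left out, the last holds). Time passes only in rows, so rows that repeat a pose let the fingers close. It gives the time, the measured TCP pose, the force and the opening at its end, in the units of the state.
- ctrl.get_obs(): the state, without advancing time (a new reading comes with each control period).
- ctrl.get_image(name): name is "scene" or "top" or "wrist"; returns a dict with "color" (480x640x3 uint8, blue, green, red), "mtx" (3x3 intrinsics, pixels), "rvec" (rotation vector, rad) and "tvec" (3), from world to camera coordinates, as OpenCV has them. Camera axes: x right, y down, z forward; pixel columns grow to the right and rows downward; lengths in m; the calibration is good to about 2 mm. A picture is of the moment at which its call begins. There is no depth.
- ctrl.finish_job(): hands the job in, once; it reports no verdict.
The state is a dict: "t": time; "q": joint angles; "dq": joint speeds; "effort": joint torques, N m; "tool_pos": TCP position; "tool_rot": TCP orientation; "contact_force": force on the tool from outside, world axes, zero at the start; "wrist_torque": the same for the moment, N m; "opening": finger opening in m.
Only numpy, scipy, OpenCV 4.12 (cv2) and the standard library are available. Lean on these libraries where they do the work, as an engineer would, in place of code of your own. Each camera call takes 0.05 s, during which the arm holds its last target.

## Working session

There is one attempt and no reset: what is moved stays moved. The work goes in short steps, Python scripts to look and compute and a tool call to move; the robot and the scene stay as the last step left them, time stands still between calls to the robot, and variables do not carry over. Pictures are saved under pics/ and viewed, and the job is handed in when it is done.

Besides the shell and the picture viewer there is one more tool, called after "Request:" as a command line: name --pt "numbers of a row" for each row, then --argument value for the rest. apply_moves: Moves the arm, as the interface text tells. Its arguments: {"type":"object","properties":{"rows":{"type":"array","items":{"type":"array","items":{"type":"number"}}},"grip":{"type":"number"},"squeeze":{"type":"number"}},"required":["rows"]}

```bash
ls; mkdir -p pics; python3 - <<'E'
from station import ctrl
import cv2
o=ctrl.get_obs()
print({k:(v if k in('t','opening') else [round(float(x),3) for x in v]) for k,v in o.items()})
for n in("scene","top","wrist"):
    r=ctrl.get_image(n); cv2.imwrite(f"pics/{n}0.png",r["color"]); print(n,r["mtx"],r["rvec"],r["tvec"])
E
```

```text
pics
{'t': 0.0, 'q': [-1.28, 0.053, 1.614, -0.0, 1.476, -0.119], 'dq': [0.0, 0.002, 0.001, 0.0, -0.0, 0.0], 'effort': [0.002, -39.369, -37.017, -0.0, 0.007, 0.0], 'tool_pos': [0.249, -0.573, 0.23], 'tool_rot': [-3.074, -0.639, 0.0], 'contact_force': [0.477, -0.358, -0.898], 'wrist_torque': [0.006, 0.006, -0.013], 'opening': 0.0853213430080519}
scene [[499.91085637   0.         318.65111995]
 [  0.         499.91085637 241.82086067]
 [  0.           0.           1.        ]] [ 0.98084875  2.49912637 -1.00059772] [ 0.40243503 -0.23760385  1.48048549]
top [[458.57882355   0.         320.14228979]
 [  0.         458.57882355 242.39340888]
 [  0.           0.           1.        ]] [ 2.17663219 -2.01768     0.22678901] [-0.0344376   0.55586684  0.8788062 ]
wrist [[337.30451856   0.         324.60468689]
 [  0.         337.30451856 245.18552584]
 [  0.           0.           1.        ]] [-2.43787832  1.59732726  0.2139388 ] [-0.62399122 -0.03396     0.37734125]
```

View pics/top0.png

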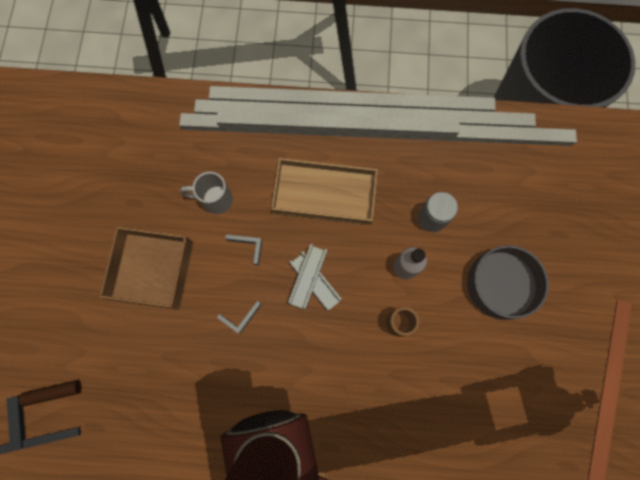

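View pics/scene0.png

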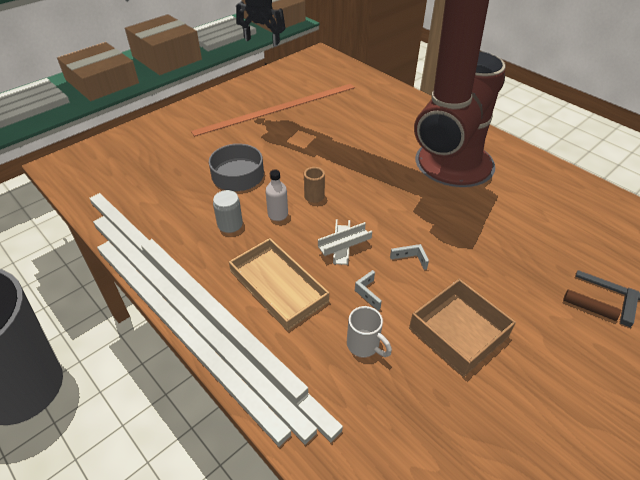

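View pics/wrist0.png

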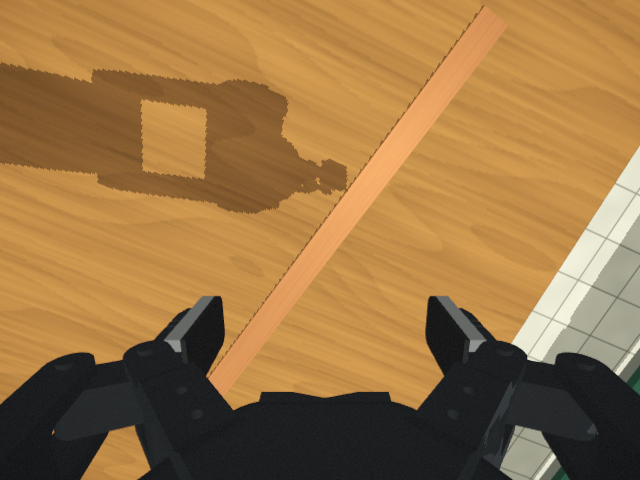

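```bash
cat > h.py <<'E'
from station import ctrl
import cv2, numpy as np
from scipy.spatial.transform import Rotation as R
def cam(r): 
    M=cv2.Rodrigues(np.array(r["rvec"],float))[0]; t=np.array(r["tvec"],float).ravel(); return np.array(r["mtx"]),M,t
def onplane(r,uv,z):
    K,M,t=cam(r); c=-M.T@t
    d=(M.T@np.linalg.inv(K)@np.c_[np.atleast_2d(uv),np.ones(len(np.atleast_2d(uv)))].T).T
    return c+d*((z-c[2])/d[:,2])[:,None]
def proj(r,P):
    K,M,t=cam(r); return cv2.projectPoints(np.atleast_2d(np.array(P,float)),M,t,K,None)[0][:,0]
def tri(r1,p1,r2,p2):
    P=[k@np.c_[M,t] for k,M,t in (cam(r1),cam(r2))]
    X=cv2.triangulatePoints(P[0],P[1],np.array(p1,float).reshape(-1,2).T,np.array(p2,float).reshape(-1,2).T)
    return (X[:3]/X[3]).T
def crop(r,x0,y0,x1,y1,s,fn):
    cv2.imwrite(fn,cv2.resize(r["color"][y0:y1,x0:x1],None,fx=s,fy=s,interpolation=cv2.INTER_CUBIC))
E
python3 - <<'E'
from h import *
import pickle
t=ctrl.get_image("top"); s=ctrl.get_image("scene"); pickle.dump((t,s),open("ts.pkl","wb"))
for r in(t,s):
    K,M,tt=cam(r); print(-M.T@tt)
crop(t,200,220,440,345,3.3,"pics/topc.png")
crop(s,300,160,440,310,4,"pics/scc.png")
E
```

```text
[ 0.34787267 -0.00875169  0.98050102]
[1.11095677 0.59847192 0.9043524 ]
```

View pics/topc.png

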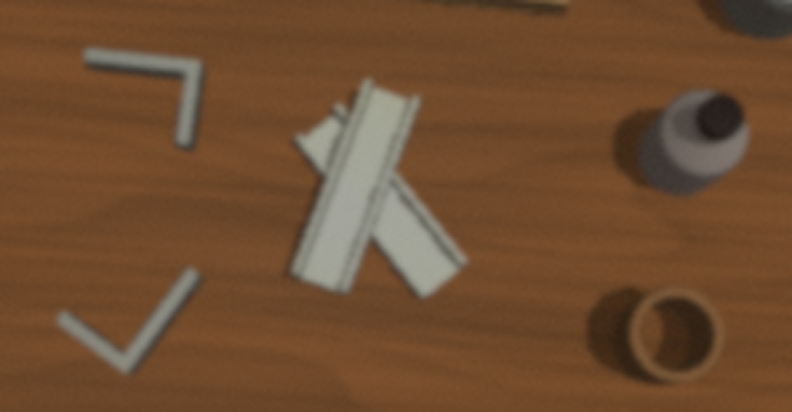

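View pics/scc.png

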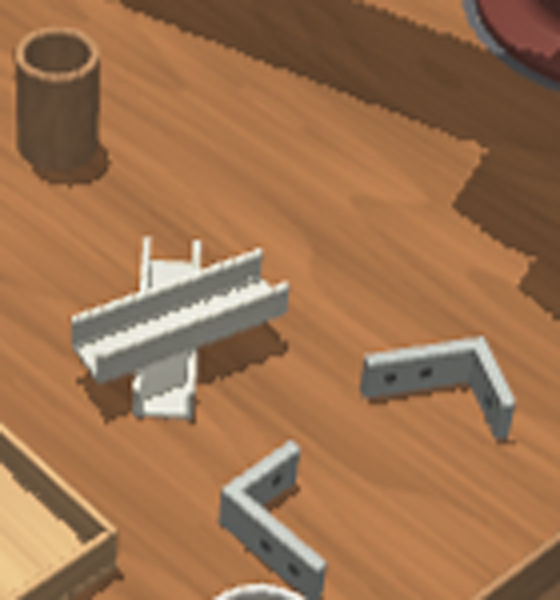

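```bash
cat > fit.py <<'E'
from h import *
import pickle
from scipy.optimize import least_squares
t,s=pickle.load(open("ts.pkl","rb"))
T=lambda p:[(p[0]+.5)/3.3-.5+200,(p[1]+.5)/3.3-.5+220]
S=lambda p:[(p[0]+.5)/4-.5+300,(p[1]+.5)/4-.5+160]
def fit(name,L,tp,sp,x0):
    # L local pts dict idx
    def place(x,L):
        c,si=np.cos(x[3]),np.sin(x[3]); L=np.array(L,float)
        return np.c_[x[0]+c*L[:,0]-si*L[:,1],x[1]+si*L[:,0]+c*L[:,1],np.full(len(L),x[2])]
    def res(x):
        r=[]
        for cam_,o,f in((t,tp,T),(s,sp,S)):
            if not o: continue
            k=list(o); r.append((proj(cam_,place(x,[L[i] for i in k]))-np.array([f(o[i]) for i in k])).ravel())
        return np.concatenate(r)
    f=least_squares(res,x0); print(name,"xyz",f.x[:3].round(4),"yaw",round(f.x[3],3),"res px",np.abs(f.fun).max().round(2)); return f.x
rl=dict(a=(.065,.018),b=(.065,-.018),c=(-.065,-.018),d=(-.065,.018))
fit("rail_b",rl,dict(a=(371,80),b=(418,100),c=(345,292),d=(293,272)),dict(a=(97,360),b=(73,320),c=(260,252),d=(287,287)),[.45,0,.05,-.3])
fit("rail_a",rl,dict(a=(298,137),b=(340,105),c=(467,262),d=(422,298)),dict(c=(147,238),d=(197,242)),[.45,0,.03,.7])
bl=dict(o=(-.0375,-.0275),l=(.0375,-.0235),s=(-.0335,.0275))
fit("B1",bl,dict(o=(202,62),l=(87,56),s=(184,145)),dict(o=(222,490),l=(320,568),s=(295,447)),[.5,.1,.03,1.6])
fit("B2",bl,dict(o=(127,372),l=(194,271),s=(61,316)),dict(o=(480,340),l=(365,360),s=(510,402)),[.4,.1,.03,-.6])
c=tri(t,T((676,335)),s,S((57,55))); print("core",c)
def b(name,tp,sp): print(name,tri(t,np.array(tp),s,np.array(sp)).round(4))
E
python3 fit.py
python3 - <<'E'
from h import *
import pickle
t,s=pickle.load(open("ts.pkl","rb"))
crop(t,90,150,390,320,2.6,"pics/t_l.png"); crop(t,370,180,560,330,4,"pics/t_r.png")
crop(s,200,130,350,330,3,"pics/s_l.png");crop(s,330,270,530,380,4,"pics/s_r.png")
E
```

```text
rail_b xyz [0.4891 0.0276 0.0459] yaw -0.287 res px 1.04
rail_a xyz [0.4841 0.0126 0.0233] yaw 0.745 res px 1.06
B1 xyz [0.5377 0.1733 0.028 ] yaw 1.53 res px 0.37
B2 xyz [0.4101 0.1646 0.0303] yaw -0.535 res px 0.78
core [[ 0.40975591 -0.16837047  0.07810679]]
```

View pics/t_l.png

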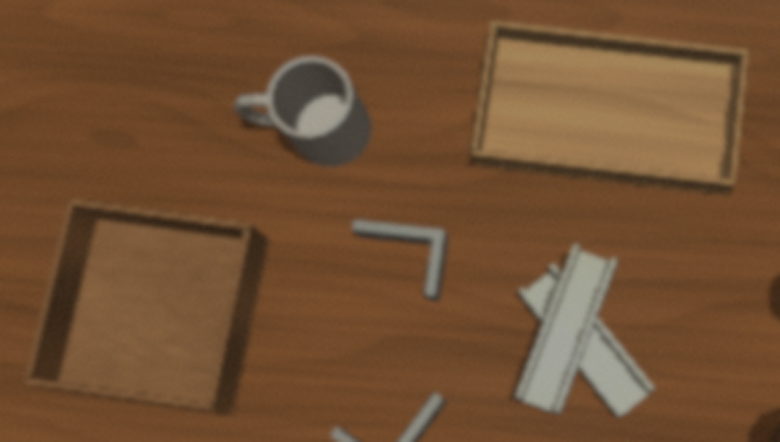

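View pics/t_r.png

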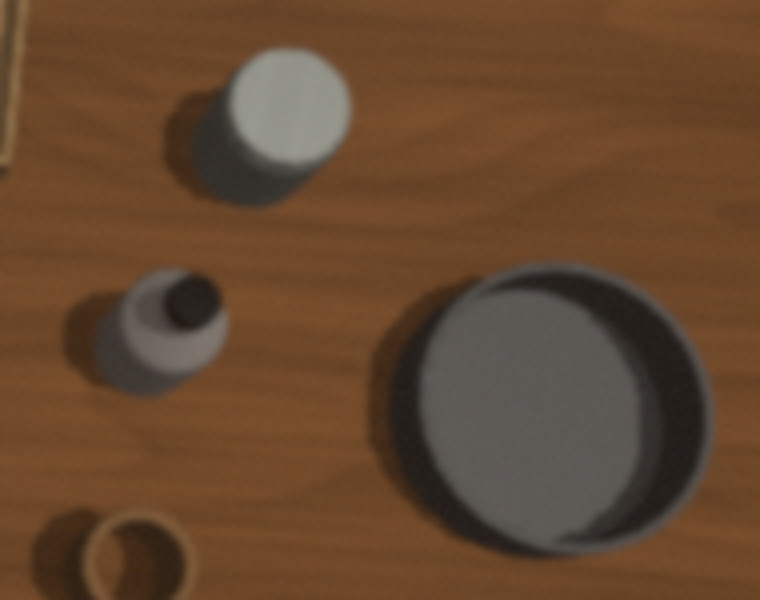

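View pics/s_l.png

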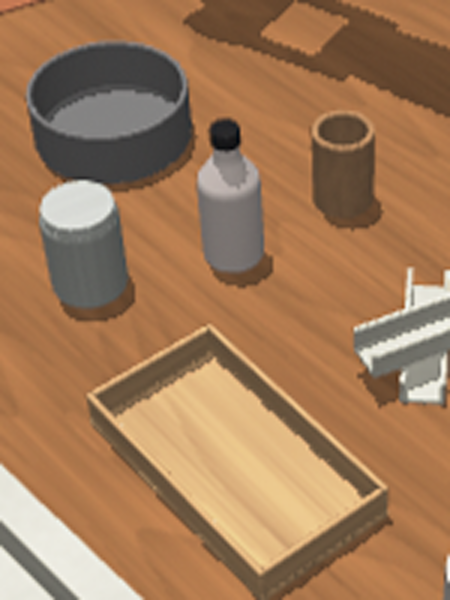

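View pics/s_r.png

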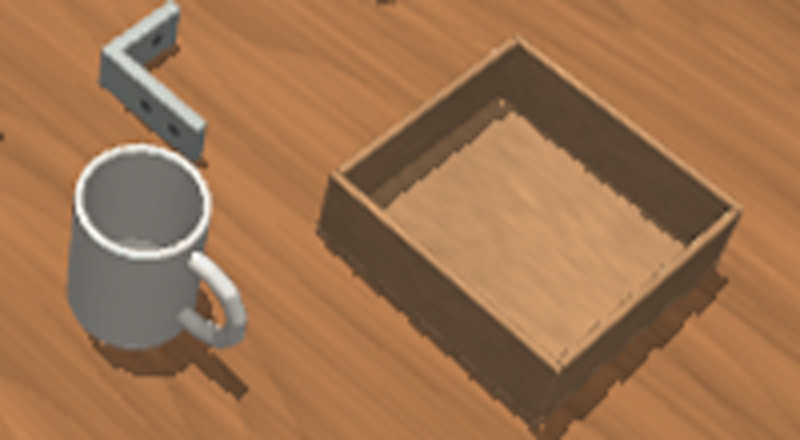

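```bash
cat >> fit.py <<'E'
print('---')
def mk(sc,ox,oy): return lambda p:[(p[0]+.5)/sc-.5+ox,(p[1]+.5)/sc-.5+oy]
T=mk(2.6,90,150);S=mk(3,200,130)
tr=dict(a=(.06,.11),b=(.06,-.11),c=(-.06,-.11),d=(-.06,.11))
fit("tray",tr,dict(a=(492,22),b=(748,50),c=(732,188),d=(471,160)),dict(a=(262,597),b=(88,398),c=(208,328),d=(386,490)),[.7,0,.03,0])
S2=S;S=mk(4,330,270)
bx=dict(a=(.075,.075),b=(.075,-.075),c=(-.075,-.075),d=(-.075,.075))
fit("box",bx,dict(a=(72,203),b=(249,228),c=(216,408),d=(28,382)),dict(a=(558,370),b=(333,175),c=(518,40),d=(740,210)),[.45,.3,.05,0])
print("mug",tri(t,T((312,98)),s,S((143,200))))
T=mk(4,370,180);S=S2
for n,a,b_ in(("tub",(565,407),(109,110)),("tin",(290,107),(80,205)),("cap",(192,302),(225,128))): print(n,tri(t,T(a),s,S(b_)))
print("tub top-only z=.055",onplane(t,[T((565,407))],.055))
E
python3 fit.py
```

```text
rail_b xyz [0.4891 0.0276 0.0459] yaw -0.287 res px 1.04
rail_a xyz [0.4841 0.0126 0.0233] yaw 0.745 res px 1.06
B1 xyz [0.5377 0.1733 0.028 ] yaw 1.53 res px 0.37
B2 xyz [0.4101 0.1646 0.0303] yaw -0.535 res px 0.78
core [[ 0.40975591 -0.16837047  0.07810679]]
---
tray xyz [0.6845 0.0078 0.0259] yaw -0.043 res px 4.4
box xyz [0.4812 0.365  0.0504] yaw -0.06 res px 1.75
mug [[0.65104642 0.24389061 0.08271279]]
tub [[ 0.50900092 -0.39252931  0.02754569]]
tin [[ 0.64365434 -0.23330934  0.08999678]]
cap [[ 0.52963861 -0.17811099  0.14000657]]
tub top-only z=.055 [[ 0.50695779 -0.38439497  0.055     ]]
```

```bash
cat > ov.py <<'E'
from h import *
import pickle
t,s=pickle.load(open("ts.pkl","rb"))
def poly(img,r,x,y,yaw,hx,hy,z,col):
    c,si=np.cos(yaw),np.sin(yaw)
    P=[(x+c*a-si*b,y+si*a+c*b,z) for a,b in((hx,hy),(hx,-hy),(-hx,-hy),(-hx,hy))]
    cv2.polylines(img,[(proj(r,P)*16*2+16).astype(int)],True,col,1,cv2.LINE_AA,4)
def circ(img,r,x,y,R_,z,col):
    a=np.linspace(0,2*np.pi,60); cv2.polylines(img,[(proj(r,np.c_[x+R_*np.cos(a),y+R_*np.sin(a),a*0+z])*32+16).astype(int)],True,col,1,cv2.LINE_AA,4)
for n,r,(x0,y0) in(("t",t,(160,200)),("s",s,(340,220))):
    im=cv2.resize(r["color"],None,fx=2,fy=2,interpolation=cv2.INTER_CUBIC)
    g=(0,255,0)
    poly(im,r,.681,.007,-.043,.06,.11,.035,g); poly(im,r,.681,.007,-.043,.06,.11,0,(255,0,0))
    poly(im,r,.4812,.364,-.06,.075,.075,.055,g);poly(im,r,.4812,.364,-.06,.075,.075,0,(255,0,0))
    circ(im,r,.507,-.3845,.075,.055,g);circ(im,r,.507,-.3845,.075,0,(255,0,0))
    circ(im,r,.4098,-.1684,.028,.08,g);circ(im,r,.4098,-.1684,.028,0,(255,0,0))
    circ(im,r,.651,.244,.034,.085,g);circ(im,r,.6437,-.2333,.033,.09,g);circ(im,r,.5296,-.178,.027,0.0,(255,0,0))
    poly(im,r,.4891,.0276,-.287,.065,.018,.048,g);poly(im,r,.4841,.0126,.745,.065,.018,.024,(0,0,255))
    for B in((.5377,.1733,1.53),(.4101,.1646,-.535)):
        poly(im,r,*B,.0375,.0275,.03,g)
    cv2.imwrite(f"pics/ov_{n}1.png",im[y0:y0+520,x0:x0+800] if n=="s" else im[240:700,180:980+140][:, :])
E
python3 ov.py; python3 -c "
import cv2;a=cv2.imread('pics/ov_t1.png');print(a.shape);cv2.imwrite('pics/ov_t2.png',a[:,:800] if 0 else a[:, :940][:, :800]);"
```

```text
(460, 940, 3)
```

View pics/ov_t2.png

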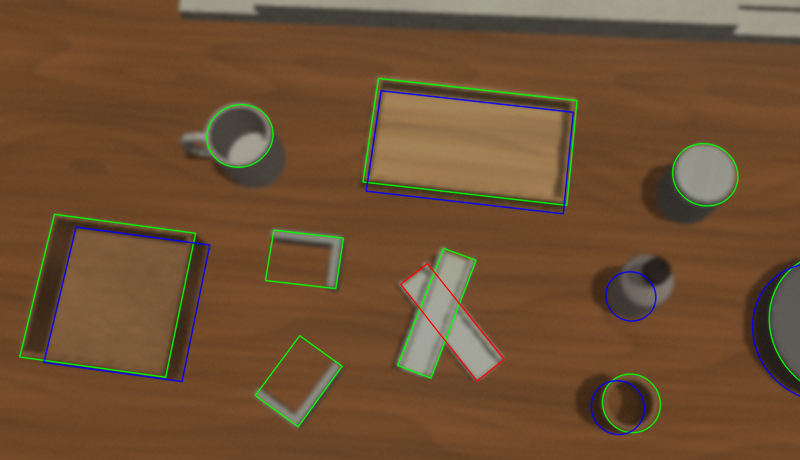

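View pics/ov_s1.png

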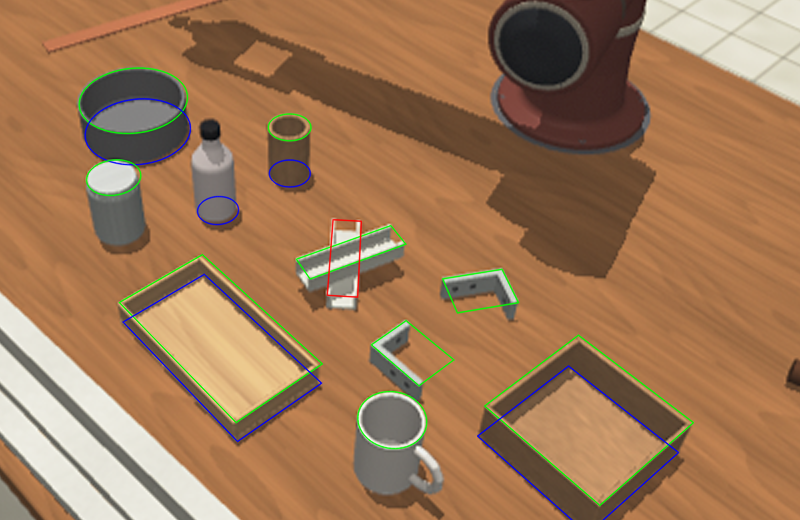

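```bash
cat > plan.py <<'E'
import sys
from h import *
# usage: plan.py x y z [jawyaw]
o=ctrl.get_obs(); M=R.from_rotvec(o["tool_rot"]); p=np.array(o["tool_pos"])
a=[float(v) for v in sys.argv[1:]]
yy=M.apply([0,1,0]); psi=np.arctan2(yy[1],yy[0])
d=M.inv().apply(np.array(a[:3])-p)*100
if len(a)>3:
    dy=(a[3]-psi+np.pi/2)%np.pi-np.pi/2
else: dy=0
# options mod pi
alt=dy-np.sign(dy)*np.pi if dy else 0
def rv(dy):
    yaw=psi+dy; T=R.from_matrix(np.c_[[-np.sin(yaw),np.cos(yaw),0],[np.cos(yaw),np.sin(yaw),0],[0,0,-1]])
    return T
def f(dy):
    yaw=psi+dy; X=np.array([-np.sin(yaw),np.cos(yaw),0]);Y=np.array([np.cos(yaw),np.sin(yaw),0])
    T=R.from_matrix(np.c_[X,Y,np.cross(X,Y)]); return (M.inv()*T).as_rotvec()/np.deg2rad(5)
print("t",round(o["t"],2),"pos",p.round(4),"jaw",round(psi,3),"q",np.round(o["q"],2),"open",round(o["opening"],4),"F",np.round(o["contact_force"],1))
print("shift",d.round(2),"turn",f(dy).round(2),"alt",f(alt).round(2))
E
python3 plan.py .41 -.1685 .2
```

```text
t 0.25 pos [ 0.249  -0.5729  0.2307] jaw -1.161 q [-1.28  0.05  1.61 -0.    1.48 -0.12] open 0.0853 F [-1.   0.3  0.6]
shift [ 30.89 -30.67   3.1 ] turn [-0.01 -0.   -0.  ] alt [-0.01 -0.   -0.  ]
```

Request:
apply_moves --pt "5 -5 1 0 0 0" --pt "10 -10 1.5 0 0 0" --pt "15 -15 2 0 0 0" --pt "20 -20 2.5 0 0 0" --pt "25 -25 3 0 0 0" --pt "29 -29 3 0 0 0" --pt "30.9 -30.7 3.1 0 0 0" --pt "30.9 -30.7 3.1 0 0 0" --pt "30.9 -30.7 3.1 0 0 0" --pt "30.9 -30.7 3.1 0 0 0" --grip 0 --squeeze 40

```text
t: 1.25
tool_pos: [0.4108, -0.1647, 0.1997]
tool_rot: [-3.072, -0.648, -0.001]
contact_force: [0.6, 0.5, 0.1]
opening: 0.0856
```

```bash
python3 plan.py .41 -.1685 .052; python3 - <<'E'
from h import *
w=ctrl.get_image("wrist"); im=w["color"].copy()
for P,c in(((.41,-.1685),(0,255,0)),):
    a=np.linspace(0,2*np.pi,60)
    for z,c in((.08,(0,255,0)),(0,(255,0,0))):
        cv2.polylines(im,[proj(w,np.c_[.41+.028*np.cos(a),-.1685+.028*np.sin(a),a*0+z]).astype(int)],True,c,1,cv2.LINE_AA)
cv2.imwrite("pics/w1.png",im)
E
```

```text
t 1.25 pos [ 0.4108 -0.1647  0.1997] jaw -1.155 q [-0.55 -0.39  2.05  0.    1.48  0.6 ] open 0.0856 F [0.6 0.5 0.1]
shift [-0.24  0.35 14.77] turn [-0.02 -0.01 -0.  ] alt [-0.02 -0.01 -0.  ]
```

View pics/w1.png

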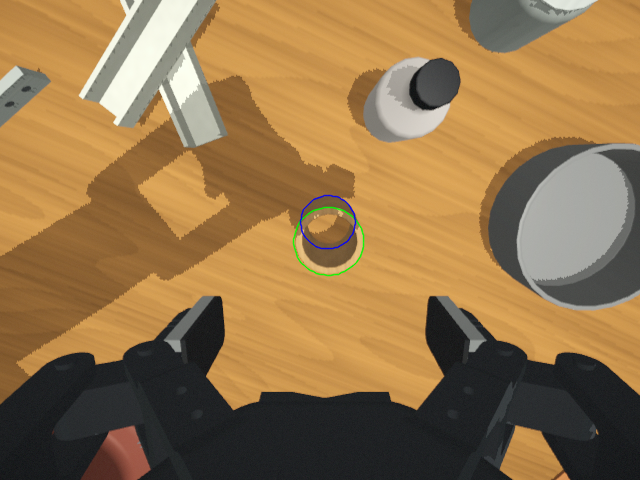

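Request:
apply_moves --pt "-0.2 0.3 4 0 0 0" --pt "-0.2 0.35 8 0 0 0" --pt "-0.2 0.35 12 0 0 0" --pt "-0.2 0.35 15 0 0 0" --pt "-0.2 0.35 15.7 0 0 0" --pt "-0.2 0.35 15.7 0 0 0" --pt "-0.2 0.35 15.7 0 0 0"

```text
t: 2.0
tool_pos: [0.411, -0.1719, 0.0447]
tool_rot: [3.073, 0.644, 0.003]
contact_force: [0.7, 0.1, 0.8]
opening: 0.0856
```

Request:
apply_moves --pt "0 0 0 0 0 0" --pt "0 0 0 0 0 0" --pt "0 0 0 0 0 0" --pt "0 0 0 0 0 0" --pt "0 0 0 0 0 0" --pt "0 0 0 0 0 0" --pt "0 0 0 0 0 0" --pt "0 0 0 0 0 0" --grip 1 --squeeze 40

```text
t: 2.8
tool_pos: [0.4126, -0.173, 0.0472]
tool_rot: [3.07, 0.644, 0.007]
contact_force: [0.1, -0.7, 6.1]
opening: 0.0558
```

```bash
python3 plan.py .507 -.3845 .16; python3 - <<'E'
from h import *
for n in("wrist","scene"): cv2.imwrite(f"pics/{n}2.png",ctrl.get_image(n)["color"])
E
```

```text
t 2.8 pos [ 0.4126 -0.173   0.0472] jaw -1.157 q [-0.56 -0.19  2.17  0.    1.16  0.59] open 0.0558 F [ 0.1 -0.7  6.1]
shift [  0.18  23.22 -11.15] turn [ 0.06 -0.04  0.  ] alt [ 0.06 -0.04  0.  ]
```

View pics/scene2.png

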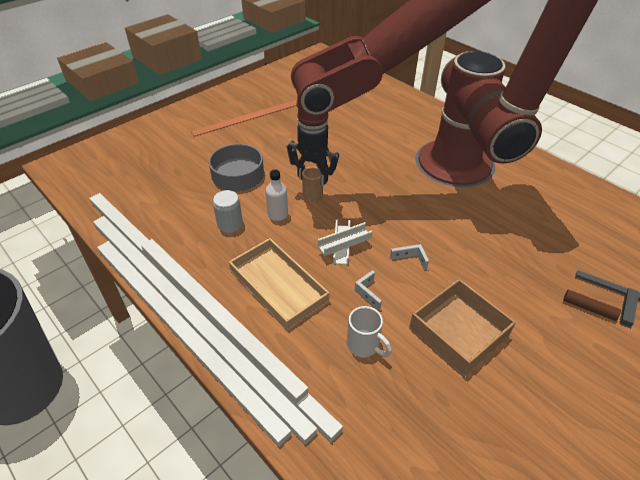

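Request:
apply_moves --pt "0 0 -3 0 0 0" --pt "0 1 -7 0 0 0" --pt "0 4 -10 0 0 0" --pt "0.2 8 -11 0 0 0" --pt "0.2 12 -11 0 0 0" --pt "0.2 16 -11 0 0 0" --pt "0.2 20 -11 0 0 0" --pt "0.2 22 -11 0 0 0" --pt "0.2 23.2 -11 0 0 0" --pt "0.2 23.2 -11 0 0 0" --pt "0.2 23.2 -11 0 0 0" --pt "0.2 23.2 -8 0 0 0" --pt "0.2 23.2 -5 0 0 0" --pt "0.2 23.2 -2.5 0 0 0" --pt "0.2 23.2 -1 0 0 0" --pt "0.2 23.2 -0.8 0 0 0" --pt "0.2 23.2 -0.7 0 0 0" --pt "0.2 23.2 -0.7 0 0 0"

```text
t: 4.7
tool_pos: [0.5085, -0.3852, 0.0573]
tool_rot: [3.068, 0.644, 0.01]
contact_force: [0.5, 0.1, -0.2]
opening: 0.0559
```

```bash
python3 plan.py .507 -.3845 .054; python3 - <<'E'
from h import *
for n in("top","scene"): cv2.imwrite(f"pics/{n}3.png",ctrl.get_image(n)["color"])
E
```

```text
t 4.7 pos [ 0.5085 -0.3852  0.0573] jaw -1.157 q [-0.77  0.24  1.71  0.    1.18  0.39] open 0.0559 F [ 0.5  0.1 -0.2]
shift [-0.11 -0.13  0.33] turn [ 0.09 -0.05  0.  ] alt [ 0.09 -0.05  0.  ]
```

View pics/scene3.png

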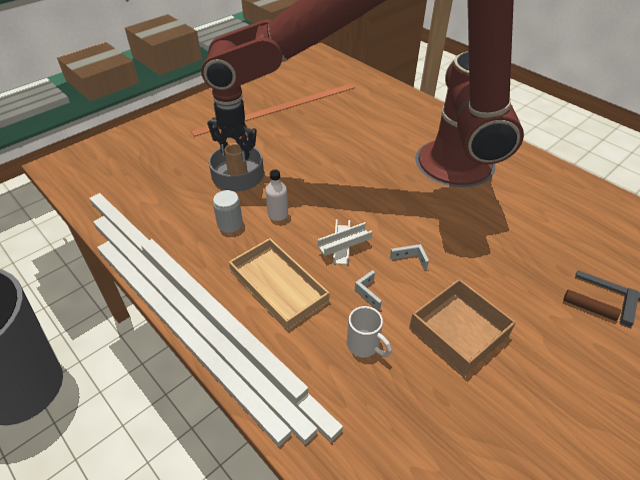

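Request:
apply_moves --pt "0 0 0.2 0 0 0" --pt "0 0 0.4 0 0 0" --pt "0 0 0.5 0 0 0" --pt "0 0 0.5 0 0 0" --pt "0 0 0.5 0 0 0"

```text
t: 5.3
tool_pos: [0.5086, -0.3855, 0.0524]
tool_rot: [3.068, 0.643, 0.01]
contact_force: [-0.0, -0.5, 0.3]
opening: 0.0557
```

Request:
apply_moves --pt "0 0 0 0 0 0" --pt "0 0 0 0 0 0" --pt "0 0 0 0 0 0" --pt "0 0 0 0 0 0" --pt "0 0 0 0 0 0" --pt "0 0 -2 0 0 0" --pt "0 0 -6 0 0 0" --pt "0 0 -10 0 0 0" --pt "0 0 -14 0 0 0" --pt "0 0 -14 0 0 0" --grip 0

```text
t: 6.3
tool_pos: [0.5104, -0.3874, 0.2011]
tool_rot: [3.057, 0.641, 0.022]
contact_force: [1.1, -1.0, 1.0]
opening: 0.0856
```

```bash
python3 plan.py .489 .0276 .19 1.284; python3 - <<'E'
from h import *
for n in("top","scene"):
    im=ctrl.get_image(n); cv2.imwrite(f"pics/{n}4.png",im["color"])
    if n=="scene": crop(im,180,100,400,280,3,"pics/s4.png")
E
```

```text
t 6.3 pos [ 0.5104 -0.3874  0.2011] jaw -1.157 q [-0.77  0.09  1.62  0.    1.4   0.39] open 0.0856 F [ 1.1 -1.   1. ]
shift [ 14.71 -38.88   0.44] turn [ 0.19 -0.19  8.02] alt [  0.25   0.24 -27.97]
```

View pics/s4.png

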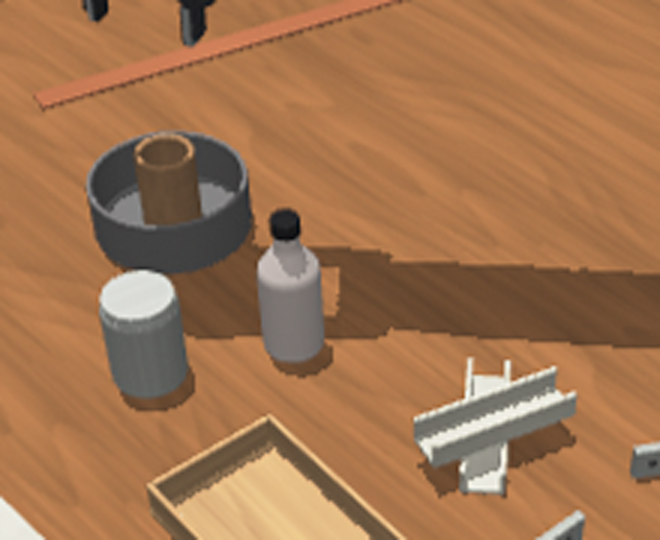

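Request:
apply_moves --pt "1.5 -5 0 0 0 1" --pt "3.5 -10 0 0 0 2" --pt "5.5 -15 0 0 0 3.5" --pt "7.5 -20 0 0 0 5" --pt "9.5 -25 0 0 0 6.5" --pt "11.5 -30 0 0.1 -0.1 8" --pt "13 -35 0.4 0.2 -0.2 8" --pt "14.3 -38 0.4 0.2 -0.2 8" --pt "14.7 -38.9 0.4 0.2 -0.2 8" --pt "14.7 -38.9 0.4 0.2 -0.2 8" --pt "14.7 -38.9 0.4 0.2 -0.2 8" --pt "14.7 -38.9 0.4 0.2 -0.2 8"

```text
t: 7.6
tool_pos: [0.4862, 0.029, 0.1858]
tool_rot: [-3.103, 0.447, 0.017]
contact_force: [-0.1, -0.1, 0.2]
opening: 0.0855
```

```bash
cat > ow.py <<'E'
import sys
from h import *
def rect(im,w,x,y,yaw,z,col,hx=.065,hy=.018):
    c,s=np.cos(yaw),np.sin(yaw)
    P=[(x+c*a-s*b,y+s*a+c*b,z) for a,b in((hx,hy),(hx,-hy),(-hx,-hy),(-hx,hy))]
    cv2.polylines(im,[np.round(proj(w,P)*16).astype(int)],True,col,1,cv2.LINE_AA,4)
E
python3 plan.py .489 .0276 .029 1.284; python3 - <<'E'
from ow import *
w=ctrl.get_image("wrist"); im=w["color"].copy(); import pickle; pickle.dump(w,open("w5.pkl","wb"))
rect(im,w,.4891,.0276,-.287,.048,(0,255,0));rect(im,w,.4841,.0126,.745,.024,(0,0,255))
cv2.imwrite("pics/w5.png",im)
E
```

```text
t 7.6 pos [0.4862 0.029  0.1858] jaw -1.857 q [-0.1  -0.25  1.97  0.01  1.43  1.76] open 0.0855 F [-0.1 -0.1  0.2]
shift [ 0.49  0.13 15.68] turn [-0.05  0.13  0.01] alt [ -0.21  -0.09 -35.99]
```

View pics/w5.png

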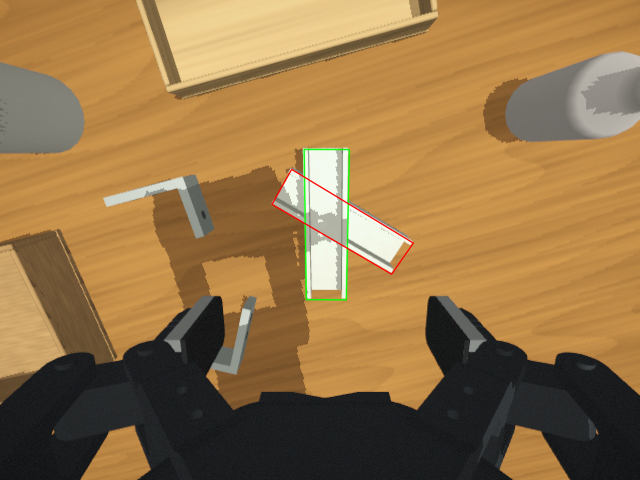

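Request:
apply_moves --pt "0.5 0.1 4 0 0.1 0" --pt "0.5 0.1 8 0 0.1 0" --pt "0.5 0.1 12 0 0.1 0" --pt "0.5 0.1 14.5 0 0.1 0" --pt "0.5 0.1 15.5 0 0.1 0" --pt "0.5 0.1 15.8 0 0.1 0" --pt "0.5 0.1 15.8 0 0.1 0" --pt "0.5 0.1 15.8 0 0.1 0"

```text
t: 8.45
tool_pos: [0.4911, 0.0274, 0.03]
tool_rot: [-3.104, 0.448, -0.003]
contact_force: [-0.4, -0.8, 1.0]
opening: 0.0857
```

```bash
python3 plan.py .489 .0276 .027 1.284; python3 - <<'E'
from h import *
s=ctrl.get_image("scene"); crop(s,260,120,430,280,3.5,"pics/s6.png")
E
```

```text
t 8.45 pos [0.4911 0.0274 0.03  ] jaw -1.858 q [-0.1  -0.05  2.07  0.01  1.11  1.76] open 0.0857 F [-0.4 -0.8  1. ]
shift [-0.21  0.04  0.3 ] turn [-0.06 -0.01 -0.  ] alt [-2.0e-02  1.0e-01  3.6e+01]
```

View pics/s6.png

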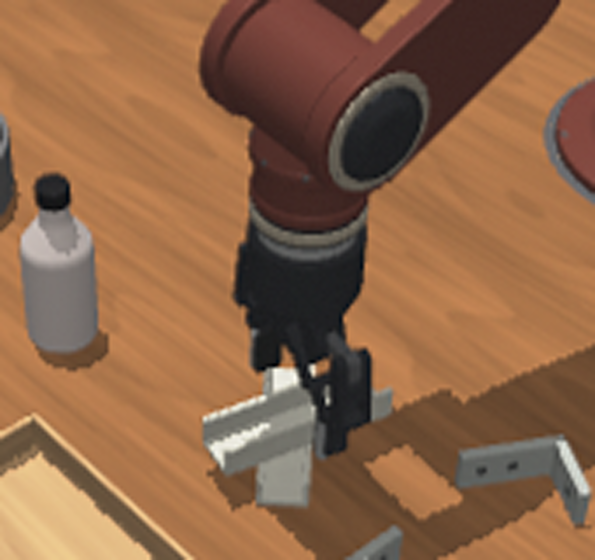

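Down 2 mm, shut on it, and lift.

Request:
apply_moves --pt "-0.1 0 0.2 0 0 0" --pt "-0.1 0 0.2 0 0 0" --pt "-0.1 0 0.2 0 0 0" --pt "-0.1 0 0.2 0 0 0" --pt "-0.1 0 0.2 0 0 0" --pt "-0.1 0 0.2 0 0 0" --pt "-0.1 0 0.2 0 0 0" --pt "-0.1 0 0.2 0 0 0" --grip 1 --squeeze 50

```text
t: 9.3
tool_pos: [0.4906, 0.0278, 0.0285]
tool_rot: [-3.104, 0.448, -0.005]
contact_force: [0.7, 0.3, 4.5]
opening: 0.0348
```

Request:
apply_moves --pt "0 0 -1 0 0 0" --pt "0 0 -3 0 0 0" --pt "0 0 -6 0 0 0" --pt "0 0 -9 0 0 0" --pt "0 0 -11 0 0 0" --pt "0 0 -11 0 0 0" --pt "0 0 -11 0 0 0"

```text
t: 10.0
tool_pos: [0.4896, 0.0272, 0.1378]
tool_rot: [-3.104, 0.448, -0.003]
contact_force: [-0.5, 0.7, -2.2]
opening: 0.0352
```

```bash
python3 plan.py .681 .007 .14 -.043; python3 - <<'E'
from h import *
s=ctrl.get_image("scene"); crop(s,200,80,430,330,2.4,"pics/s7.png")
E
```

```text
t 10.0 pos [0.4896 0.0272 0.1378] jaw -1.857 q [-0.1  -0.2   2.01  0.01  1.33  1.76] open 0.0352 F [-0.5  0.7 -2.2]
shift [18.93 -3.47 -0.18] turn [-0.07  0.03 15.21] alt [ -0.03  -0.07 -20.79]
```

View pics/s7.png

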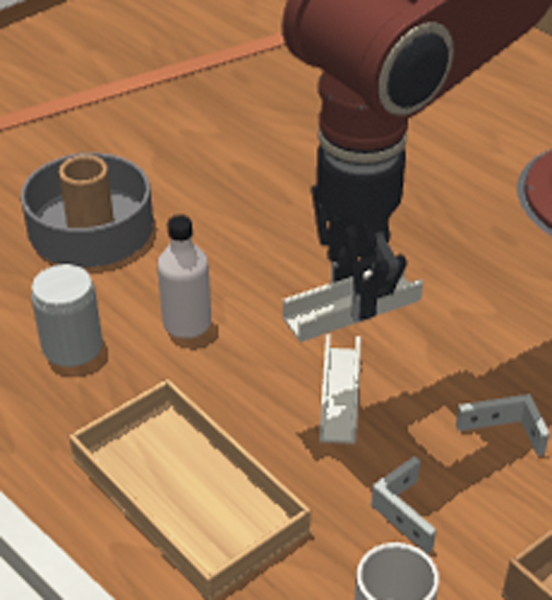

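Request:
apply_moves --pt "1.5 -0.3 0 0 0 -1.6" --pt "3 -0.6 0 0 0 -3.2" --pt "5 -1 0 0 0 -4.8" --pt "7 -1.3 0 0 0 -6.4" --pt "9 -1.7 0 0 0 -8" --pt "11 -2 0 0 0 -9.6" --pt "13 -2.4 0 0 0 -11.2" --pt "15 -2.8 0 0 0 -12.8" --pt "17 -3.2 0 0 0 -14.4" --pt "18.9 -3.5 0 0 0 -16" --pt "18.9 -3.5 0 0 0 -17.6" --pt "18.9 -3.5 0 0 0 -19.2" --pt "18.9 -3.5 0 0 0 -20.8" --pt "18.9 -3.5 0 0 0 -20.8" --pt "18.9 -3.5 2 0 0 -20.8" --pt "18.9 -3.5 4 0 0 -20.8" --pt "18.9 -3.5 6 0 0 -20.8" --pt "18.9 -3.5 6 0 0 -20.8"

```text
t: 11.85
tool_pos: [0.6763, 0.0081, 0.071]
tool_rot: [-2.263, -2.163, 0.003]
contact_force: [-0.9, 0.3, -3.0]
opening: 0.0352
```

```bash
python3 plan.py .681 .007 .011 -.043; python3 - <<'E'
from h import *
s=ctrl.get_image("scene"); crop(s,200,80,430,330,2.4,"pics/s8.png")
crop(ctrl.get_image("top"),250,130,410,250,4,"pics/t8.png")
E
```

```text
t 11.85 pos [0.6763 0.0081 0.071 ] jaw -0.045 q [-0.1   0.31  1.6   0.01  1.24 -0.06] open 0.0352 F [-0.9  0.3 -3. ]
shift [-0.13  0.53  5.99] turn [-0.11 -0.07 -0.02] alt [-0.11  0.17 35.98]
```

View pics/s8.png

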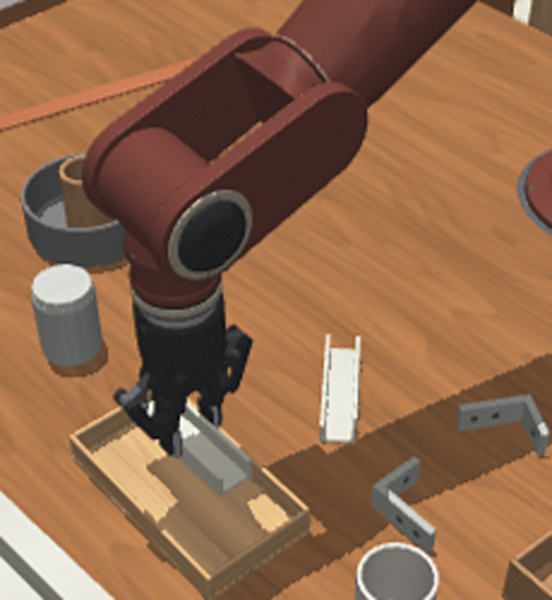

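View pics/t8.png

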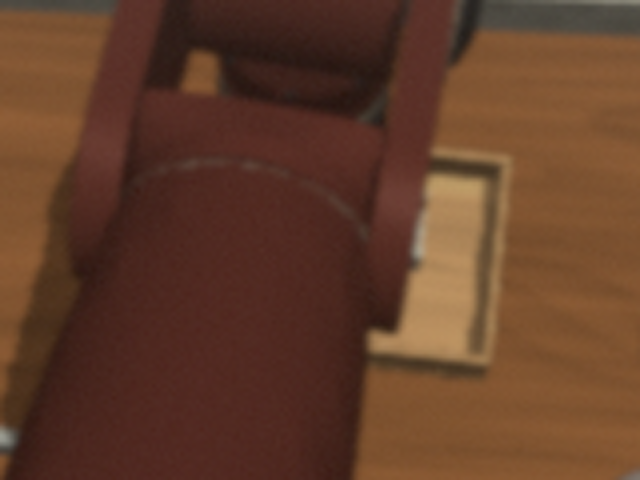

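Request:
apply_moves --pt "-0.1 0.5 1.5 -0.1 -0.1 0" --pt "-0.1 0.5 3 -0.1 -0.1 0" --pt "-0.1 0.5 4.5 -0.1 -0.1 0" --pt "-0.1 0.5 5.5 -0.1 -0.1 0" --pt "-0.1 0.5 5.8 -0.1 -0.1 0" --pt "-0.1 0.5 6 -0.1 -0.1 0" --pt "-0.1 0.5 6.1 -0.1 -0.1 0" --pt "-0.1 0.5 6.1 -0.1 -0.1 0"

```text
t: 12.75
tool_pos: [0.6845, 0.0069, 0.015]
tool_rot: [2.264, 2.167, 0.004]
contact_force: [0.4, -0.1, -1.4]
opening: 0.0351
```

```bash
python3 plan.py .681 .007 .011 -.043
```

```text
t 12.75 pos [0.6845 0.0069 0.015 ] jaw -0.044 q [-0.1   0.39  1.61 -0.    1.14 -0.05] open 0.0351 F [ 0.4 -0.1 -1.4]
shift [-0.   -0.35  0.4 ] turn [ 0.09  0.04 -0.01] alt [ 0.06 -0.14 35.99]
```

Request:
apply_moves --pt "0 -0.2 0.2 0 0 0" --pt "0 -0.3 0.4 0 0 0" --pt "0 -0.3 0.5 0 0 0" --pt "0 -0.3 0.5 0 0 0" --pt "0 -0.3 0.5 0 0 0"

```text
t: 13.25
tool_pos: [0.6816, 0.007, 0.01]
tool_rot: [2.264, 2.167, 0.005]
contact_force: [-0.3, 0.4, -1.3]
opening: 0.0351
```

Request:
apply_moves --pt "0 0 0 0 0 0" --pt "0 0 0 0 0 0" --pt "0 0 0 0 0 0" --pt "0 0 0 0 0 0" --pt "0 0 0 0 0 0" --grip 0.4

```text
t: 13.75
tool_pos: [0.6817, 0.007, 0.0101]
tool_rot: [2.264, 2.166, 0.005]
contact_force: [-0.9, 0.6, -0.7]
opening: 0.0513
```

Request:
apply_moves --pt "0 0 -1 0 0 0" --pt "0 0 -3 0 0 0" --pt "0 0 -6 0 0 0" --pt "0 0 -10 0 0 0" --pt "0 0 -13 0 0 0" --pt "0 -5 -15 0 0 0" --pt "0 -10 -17 0 0 0" --pt "0 -10 -17 0 0 0"

```text
t: 14.55
tool_pos: [0.5779, 0.0125, 0.182]
tool_rot: [2.263, 2.166, 0.007]
contact_force: [0.1, -0.7, -0.2]
opening: 0.0508
```

```bash
python3 plan.py .484 .0126 .19 -.826; python3 - <<'E'
from ow import *
import pickle
s=ctrl.get_image("scene"); crop(s,200,80,430,330,2.4,"pics/s9.png")
w=ctrl.get_image("wrist");t=ctrl.get_image("top"); pickle.dump((t,s,w),open("tsw9.pkl","wb"))
im=w["color"].copy(); rect(im,w,.681,.007,-.043+np.pi/2,.029,(0,255,0)); rect(im,w,.681,.007,-.043,.035,(255,0,0),.06,.11)
rect(im,w,.4841,.0126,.745,.024,(0,0,255)); cv2.imwrite("pics/w9.png",im)
E
```

```text
t 14.55 pos [0.5779 0.0125 0.182 ] jaw -0.044 q [-0.11 -0.03  1.78 -0.    1.38 -0.06] open 0.0508 F [ 0.1 -0.7 -0.2]
shift [-0.4  -9.37 -0.89] turn [ 0.12 -0.01  8.96] alt [ 1.000e-02  1.500e-01 -2.704e+01]
```

View pics/s9.png

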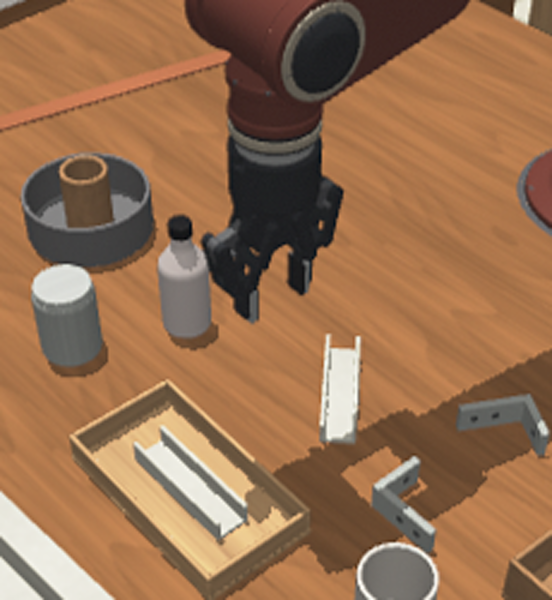

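View pics/w9.png

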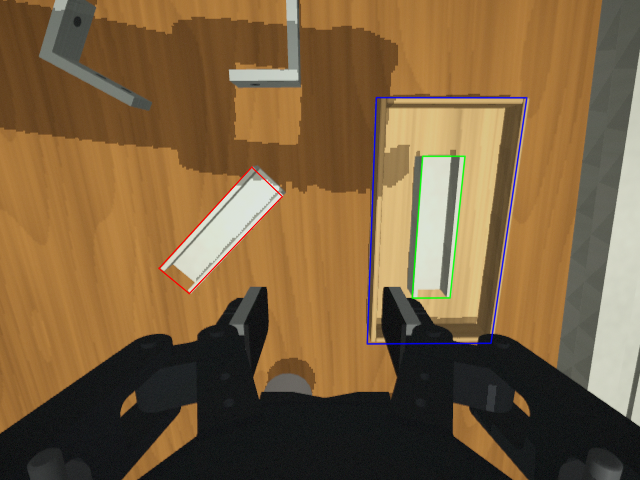

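Request:
apply_moves --pt "0 -2 -0.5 0 0 1.6" --pt "0 -4 -0.8 0 0 3.2" --pt "-0.2 -6 -0.9 0 0 4.8" --pt "-0.3 -8 -0.9 0 0 6.4" --pt "-0.4 -9.4 -0.9 0.1 0 8" --pt "-0.4 -9.4 2 0.1 0 9" --pt "-0.4 -9.4 6 0.1 0 9" --pt "-0.4 -9.4 9 0.1 0 9" --pt "-0.4 -9.4 12 0.1 0 9" --pt "-0.4 -9.4 12 0.1 0 9" --pt "-0.4 -9.4 12 0.1 0 9"

```text
t: 15.8
tool_pos: [0.4885, 0.0116, 0.0594]
tool_rot: [2.928, 1.138, 0.002]
contact_force: [0.9, -0.6, 0.3]
opening: 0.0512
```

```bash
python3 plan.py .484 .0126 .006 -.826; python3 - <<'E'
from ow import *
w=ctrl.get_image("wrist")
im=w["color"].copy(); rect(im,w,.4841,.0126,.745,.024,(0,0,255)); cv2.imwrite("pics/w10.png",im)
E
```

```text
t 15.8 pos [0.4885 0.0116 0.0594] jaw -0.83 q [-0.13 -0.1   2.07  0.    1.17  0.7 ] open 0.0512 F [ 0.9 -0.6  0.3]
shift [-0.27 -0.39  5.34] turn [ 0.01 -0.01 -0.04] alt [-1.000e-02 -1.000e-02  3.596e+01]
```

View pics/w10.png

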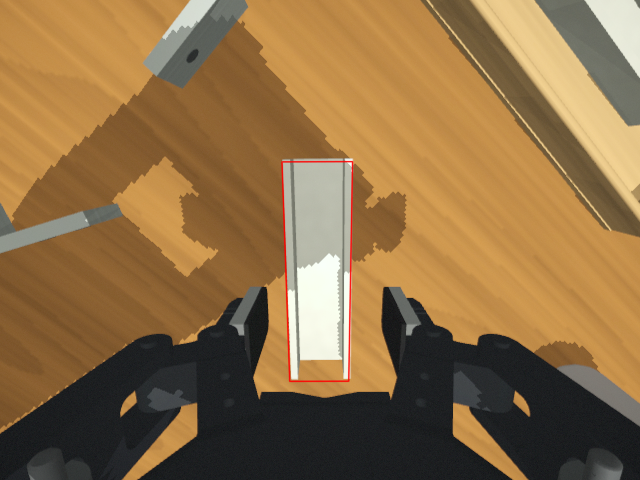

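Request:
apply_moves --pt "-0.3 -0.4 1 0 0 0" --pt "-0.3 -0.4 3 0 0 0" --pt "-0.3 -0.4 4.5 0 0 0" --pt "-0.3 -0.4 5.1 0 0 0" --pt "-0.3 -0.4 5.2 0 0 0" --pt "-0.3 -0.4 5.2 0 0 0" --pt "-0.3 -0.4 5.2 0 0 0"

```text
t: 16.55
tool_pos: [0.4858, 0.0122, 0.0099]
tool_rot: [2.926, 1.137, 0.009]
contact_force: [-0.7, -0.1, -0.3]
opening: 0.0512
```

Request:
apply_moves --pt "0 0 0.1 0 0 0" --pt "0 0 0.1 0 0 0" --pt "0 0 0.1 0 0 0" --pt "0 0 0.1 0 0 0" --pt "0 0 0.1 0 0 0" --pt "0 0 0.1 0 0 0" --grip 1 --squeeze 50

```text
t: 17.15
tool_pos: [0.4869, 0.0121, 0.01]
tool_rot: [2.925, 1.136, 0.011]
contact_force: [0.1, 0.4, 6.0]
opening: 0.0346
```

```bash
python3 plan.py .6815 .007 .12 -.043
```

```text
t 17.15 pos [0.4869 0.0121 0.01  ] jaw -0.83 q [-0.13 -0.03  2.09  0.    1.07  0.7 ] open 0.0346 F [0.1 0.4 6. ]
shift [ 14.07  13.59 -10.84] turn [ 0.09 -0.03 -9.01] alt [-0.04 -0.11 26.99]
```

Request:
apply_moves --pt "0 0 -2 0 0 0" --pt "0 0 -5 0 0 0" --pt "1 1 -8 0 0 0" --pt "3 3 -9 0 0 -1.5" --pt "5 5 -9 0 0 -3" --pt "7 7 -9 0 0 -4.5" --pt "9 9 -9 0 0 -6" --pt "11 11 -9 0 0 -7.5" --pt "13 12.6 -9 0 0 -9" --pt "14.1 13.6 -9 0.1 0 -9" --pt "14.1 13.6 -9 0.1 0 -9" --pt "14.1 13.6 -8 0.1 0 -9" --pt "14.1 13.6 -8 0.1 0 -9"

```text
t: 18.45
tool_pos: [0.6795, 0.0073, 0.0887]
tool_rot: [-2.266, -2.168, 0.002]
contact_force: [0.2, -0.1, -1.7]
opening: 0.0347
```

```bash
python3 plan.py .6815 .007 .041 -.043; python3 - <<'E'
from h import *
s=ctrl.get_image("scene"); crop(s,200,130,380,340,2.8,"pics/s11.png")
E
```

```text
t 18.45 pos [0.6795 0.0073 0.0887] jaw -0.044 q [-0.1   0.3   1.58  0.    1.27 -0.06] open 0.0347 F [ 0.2 -0.1 -1.7]
shift [-0.03  0.22  4.76] turn [-0.05 -0.03 -0.01] alt [-0.05  0.08 35.99]
```

View pics/s11.png

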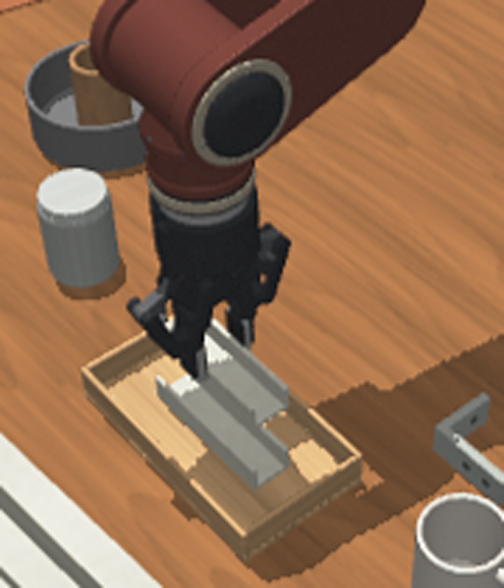

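Request:
apply_moves --pt "0 0.1 1.5 0 0 0" --pt "0 0.1 3 0 0 0" --pt "0 0.1 4 0 0 0" --pt "0 0.1 4.5 0 0 0" --pt "0 0.1 4.6 0 0 0" --pt "0 0.1 4.6 0 0 0" --pt "0 0.1 4.6 0 0 0"

```text
t: 19.2
tool_pos: [0.6814, 0.0073, 0.0442]
tool_rot: [-2.267, -2.169, -0.001]
contact_force: [-0.5, -0.4, -1.1]
opening: 0.0345
```

```bash
python3 plan.py .6815 .007 .0395 -.043
```

```text
t 19.2 pos [0.6814 0.0073 0.0442] jaw -0.044 q [-0.1   0.35  1.6   0.    1.19 -0.06] open 0.0345 F [-0.5 -0.4 -1.1]
shift [-0.04  0.02  0.47] turn [-0.03 -0.03 -0.01] alt [-0.05  0.04 35.99]
```

Request:
apply_moves --pt "0 0 0.2 0 0 0" --pt "0 0 0.4 0 0 0" --pt "0 0 0.5 0 0 0" --pt "0 0 0.5 0 0 0" --pt "0 0 0.5 0 0 0"

```text
t: 19.7
tool_pos: [0.6814, 0.0073, 0.0393]
tool_rot: [-2.268, -2.169, -0.001]
contact_force: [-0.2, 1.1, -1.3]
opening: 0.0348
```

```bash
python3 plan.py .6815 .007 .0395 -.043; python3 - <<'E'
from h import *
s=ctrl.get_image("scene"); crop(s,200,130,380,340,2.8,"pics/s12.png")
E
```

```text
t 19.7 pos [0.6814 0.0073 0.0393] jaw -0.044 q [-0.1   0.36  1.6   0.    1.19 -0.06] open 0.0348 F [-0.2  1.1 -1.3]
shift [-0.03  0.01 -0.02] turn [-0.02 -0.03 -0.01] alt [-0.05  0.04 35.99]
```

View pics/s12.png

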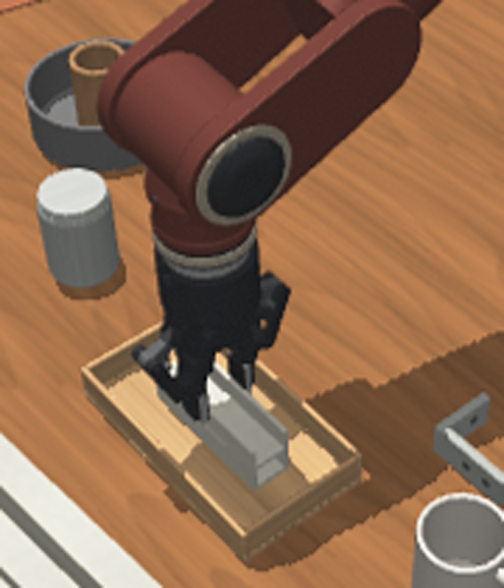

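Request:
apply_moves --pt "0 0 0.1 0 0 0" --pt "0 0 0.1 0 0 0" --pt "0 0 0.1 0 0 0" --pt "0 0 0.1 0 0 0" --pt "0 0 -1 0 0 0" --pt "0 0 -3 0 0 0" --pt "0 0 -6 0 0 0" --pt "0 0 -10 0 0 0" --pt "0 0 -13 0 0 0" --pt "0 0 -14 0 0 0" --pt "0 0 -14 0 0 0" --grip 0.4

```text
t: 20.85
tool_pos: [0.6829, 0.0068, 0.1822]
tool_rot: [2.27, 2.172, 0.006]
contact_force: [-0.6, -0.7, 0.2]
opening: 0.0513
```

```bash
cat > br.py <<'E'
import numpy as np
def w(o,l): c,s=np.cos(o[2]),np.sin(o[2]); return np.array([o[0]+c*l[0]-s*l[1],o[1]+s*l[0]+c*l[1]])
G=(-.004,-.0235)
B1=(.5377,.1733,1.53);B2=(.4101,.1646,-.535);BOX=(.4812,.364,-.06)
if __name__=="__main__":
    print("B1 grip",w(B1,G),"B2 grip",w(B2,G))
    for n,p,y in(("B1",(.0195,0),1.5708),("B2",(-.02,.030),0)):
        o=w(BOX,p); print(n,"place grip",w((*o,BOX[2]+y),G))
E
python3 br.py; python3 plan.py .561 .168 .16 -.041; python3 - <<'E'
from ow import *
s=ctrl.get_image("scene"); crop(s,200,130,380,340,2.8,"pics/s13.png")
w=ctrl.get_image("wrist"); cv2.imwrite("pics/w13.png",w["color"])
E
```

```text
B1 grip [0.56101731 0.16834488] B2 grip [0.39467766 0.14642305]
B1 place grip [0.52388279 0.35742883]
B2 place grip [0.45763295 0.37192744]
t 20.85 pos [0.6829 0.0068 0.1822] jaw -0.044 q [-0.1   0.22  1.52  0.    1.41 -0.06] open 0.0513 F [-0.6 -0.7  0.2]
shift [ 15.56 -12.9    2.22] turn [ 0.03 -0.03 -0.04] alt [-0.04 -0.05 35.96]
```

View pics/s13.png

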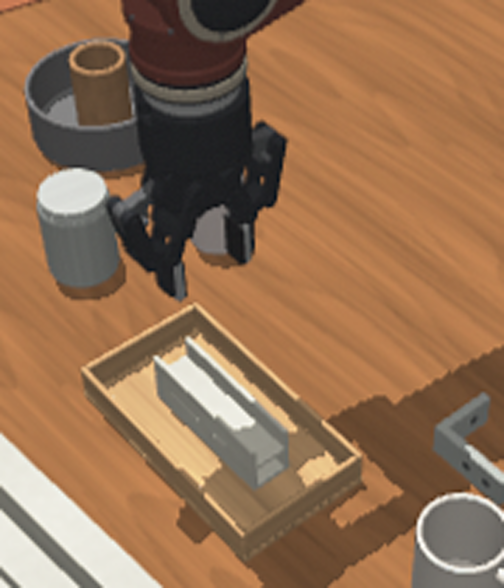

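View pics/w13.png

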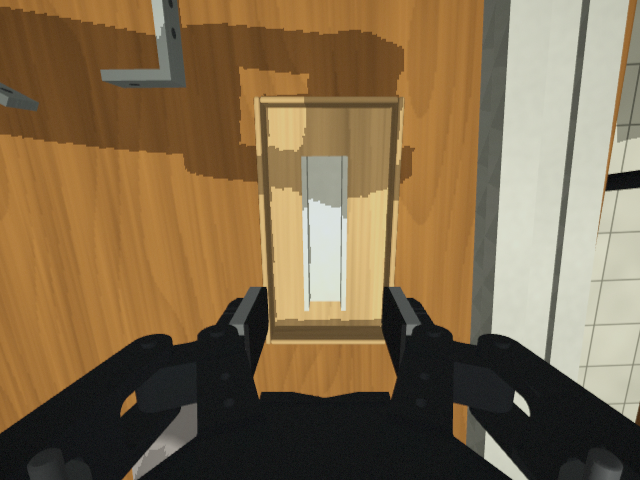

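Request:
apply_moves --pt "4 -3 0 0 0 0" --pt "8 -6.5 0 0 0 0" --pt "12 -10 0.5 0 0 0" --pt "15 -12.5 2 0 0 0" --pt "15.6 -12.9 4 0 0 0" --pt "15.6 -12.9 7 0 0 0" --pt "15.6 -12.9 9 0 0 0" --pt "15.6 -12.9 10 0 0 0" --pt "15.6 -12.9 10 0 0 0" --pt "15.6 -12.9 10 0 0 0"

```text
t: 21.95
tool_pos: [0.5584, 0.1687, 0.0784]
tool_rot: [-2.266, -2.168, 0.002]
contact_force: [-0.4, 0.3, 1.0]
opening: 0.0515
```

```bash
cat > wb.py <<'E'
import sys
from ow import *; import br
B=eval(sys.argv[1]); w=ctrl.get_image("wrist"); im=w["color"].copy()
L=[(-.0375,-.0275),(.0375,-.0275),(.0375,-.0195),(-.0295,-.0195),(-.0295,.0275),(-.0375,.0275)]
for z,c in((.03,(0,255,0)),):
    P=[(*br.w(B,l),z) for l in L]; cv2.polylines(im,[np.round(proj(w,P)*16).astype(int)],True,c,1,cv2.LINE_AA,4)
cv2.imwrite(sys.argv[2],im)
E
python3 plan.py .561 .168 .009 -.041; python3 wb.py "(.5377,.1733,1.53)" pics/w14.png
```

```text
t 21.95 pos [0.5584 0.1687 0.0784] jaw -0.045 q [0.16 0.1  1.83 0.   1.22 0.21] open 0.0515 F [-0.4  0.3  1. ]
shift [-0.08  0.3   6.94] turn [-0.06 -0.03 -0.04] alt [-0.05  0.09 35.96]
```

View pics/w14.png

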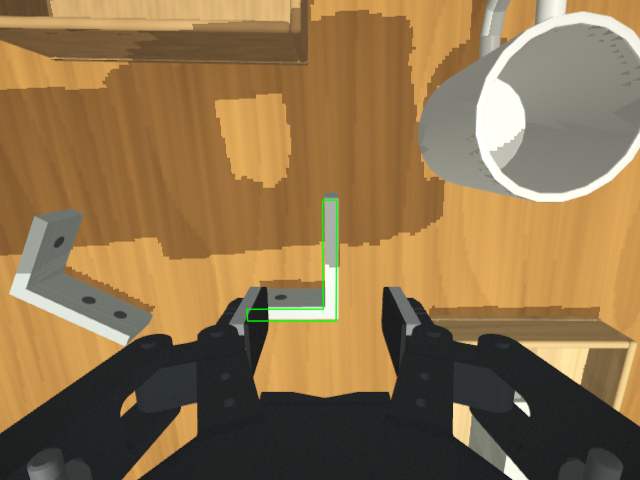

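Request:
apply_moves --pt "-0.1 0.3 2 0 0 0" --pt "-0.1 0.3 4 0 0 0" --pt "-0.1 0.3 6 0 0 0" --pt "-0.1 0.3 6.8 0 0 0" --pt "-0.1 0.3 7 0 0 0" --pt "-0.1 0.3 7 0 0 0" --pt "-0.1 0.3 7 0 0 0"

```text
t: 22.7
tool_pos: [0.563, 0.1681, 0.0109]
tool_rot: [-2.268, -2.169, -0.003]
contact_force: [0.3, -0.3, 0.3]
opening: 0.0513
```

Request:
apply_moves --pt "0 0 0.2 0 0 0" --pt "0 0 0.2 0 0 0" --pt "0 0 0.2 0 0 0" --pt "0 0 0.2 0 0 0" --pt "0 0 0.2 0 0 0" --pt "0 0 0.2 0 0 0" --pt "0 0 0.2 0 0 0" --pt "0 0 0.2 0 0 0" --grip 1 --squeeze 60

```text
t: 23.5
tool_pos: [0.5635, 0.1682, 0.0095]
tool_rot: [-2.268, -2.17, -0.005]
contact_force: [-0.8, 0.0, 5.3]
opening: 0.0065
```

Request:
apply_moves --pt "0 0 -1 0 0 0" --pt "0 0 -4 0 0 0" --pt "0 0 -8 0 0 0" --pt "0 0 -12 0 0 0" --pt "0 0 -12 0 0 0" --pt "0 0 -12 0 0 0"

```text
t: 24.1
tool_pos: [0.5636, 0.1677, 0.1302]
tool_rot: [-2.269, -2.17, -0.006]
contact_force: [0.2, 0.3, -1.7]
opening: 0.0067
```

```bash
python3 plan.py .524 .3574 .12 -.06; python3 - <<'E'
from h import *
s=ctrl.get_image("scene"); crop(s,300,130,530,380,2.4,"pics/s15.png")
E
```

```text
t 24.1 pos [0.5636 0.1677 0.1302] jaw -0.045 q [0.16 0.05 1.79 0.   1.3  0.2 ] open 0.0067 F [ 0.2  0.3 -1.7]
shift [18.77 -4.8   1.09] turn [ 0.01 -0.05  0.18] alt [ 7.000e-02  2.000e-02 -3.582e+01]
```

View pics/s15.png

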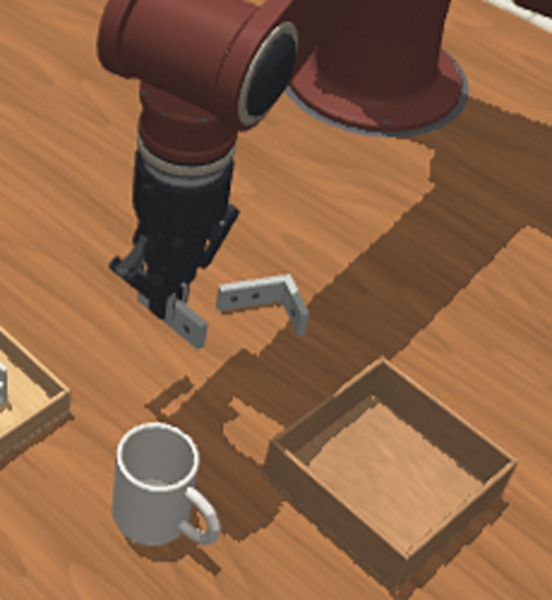

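Request:
apply_moves --pt "3 -1 0 0 0 0" --pt "7 -2 0 0 0 0" --pt "11 -3.5 0 0 0 0.2" --pt "15 -4.5 0 0 0 0.2" --pt "18 -5.5 0 0 0 0.2" --pt "18.8 -5.6 1 0 0 0.2" --pt "18.8 -5.6 3 0 0 0.2" --pt "18.8 -5.6 6 0 0 0.2" --pt "18.8 -5.6 8 0 0 0.2" --pt "18.8 -5.6 8 0 0 0.2" --pt "18.8 -5.6 8 0 0 0.2"

```text
t: 25.25
tool_pos: [0.5137, 0.3569, 0.0471]
tool_rot: [-2.286, -2.148, 0.004]
contact_force: [0.9, -0.5, -1.4]
opening: 0.0067
```

```bash
python3 plan.py .516 .358 .0165 -.06; python3 - <<'E'
from h import *
s=ctrl.get_image("scene"); crop(s,300,130,530,380,2.4,"pics/s16.png")
E
```

```text
t 25.25 pos [0.5137 0.3569 0.0471] jaw -0.063 q [0.49 0.23 1.74 0.   1.17 0.55] open 0.0067 F [ 0.9 -0.5 -1.4]
shift [0.12 0.24 3.06] turn [-0.06 -0.01 -0.03] alt [-2.000e-02  9.000e-02  3.597e+01]
```

View pics/s16.png

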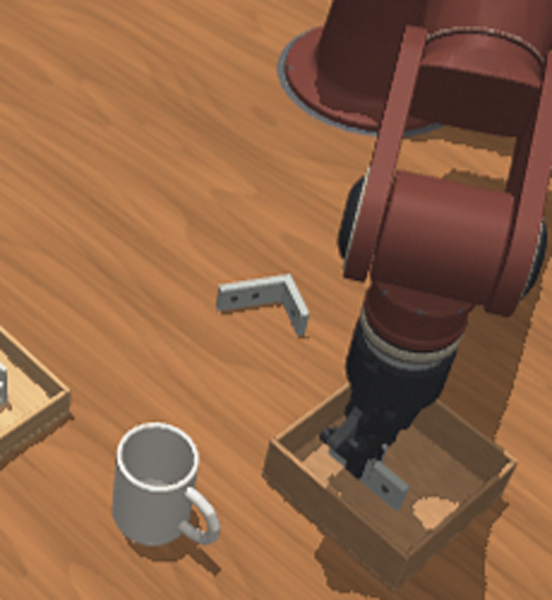

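Request:
apply_moves --pt "0.1 0.1 1 0 0 0" --pt "0.1 0.1 2 0 0 0" --pt "0.1 0.1 2.8 0 0 0" --pt "0.1 0.1 3.1 0 0 0" --pt "0.1 0.1 3.2 0 0 0" --pt "0.1 0.1 3.3 0 0 0" --pt "0.1 0.1 3.3 0 0 0"

```text
t: 26.0
tool_pos: [0.516, 0.3588, 0.016]
tool_rot: [-2.287, -2.148, -0.001]
contact_force: [-0.8, -0.4, -1.2]
opening: 0.0066
```

Request:
apply_moves --pt "0 0 0.1 0 0 0" --pt "0 0 0.1 0 0 0" --pt "0 0 0.1 0 0 0" --pt "0 0 0.1 0 0 0" --pt "0 0 -1 0 0 0" --pt "0 0 -3 0 0 0" --pt "0 0 -6 0 0 0" --pt "0 0 -10 0 0 0" --pt "0 0 -13 0 0 0" --pt "0 0 -13 0 0 0" --grip 0.75

```text
t: 27.0
tool_pos: [0.5196, 0.3602, 0.1539]
tool_rot: [-2.289, -2.151, -0.02]
contact_force: [0.7, -0.3, 1.0]
opening: 0.0211
```

```bash
python3 plan.py .3947 .1464 .14 1.036; python3 - <<'E'
from h import *
s=ctrl.get_image("scene"); crop(s,300,130,530,380,2.4,"pics/s17.png")
cv2.imwrite("pics/w17.png",ctrl.get_image("wrist")["color"])
E
```

```text
t 27.0 pos [0.5196 0.3602 0.1539] jaw -0.062 q [0.49 0.12 1.67 0.   1.34 0.55] open 0.0211 F [ 0.7 -0.3  1. ]
shift [-22.13 -11.15   1.09] turn [  0.14  -0.05 -12.59] alt [-0.05 -0.16 23.41]
```

View pics/s17.png

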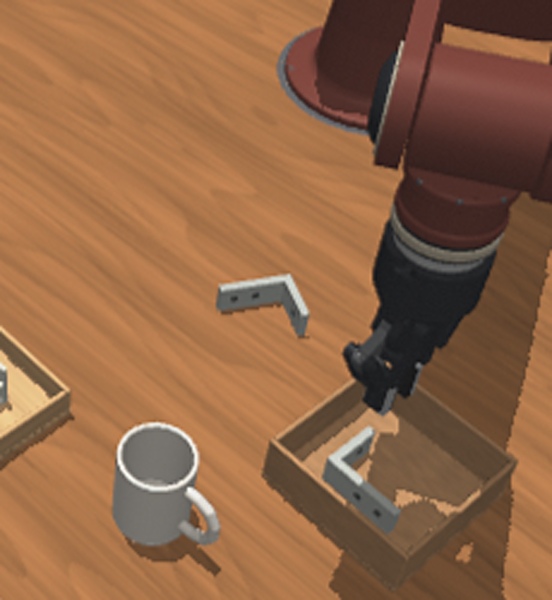

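View pics/w17.png

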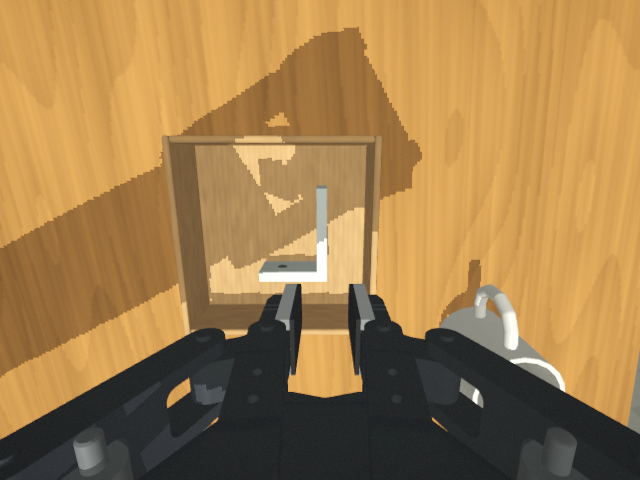

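Request:
apply_moves --pt "-3 -1.5 0 0 0 -1.5" --pt "-6 -3 0 0 0 -3" --pt "-9 -4.5 0 0 0 -4.5" --pt "-12 -6 0 0 0 -6" --pt "-15 -7.5 0 0 0 -7.5" --pt "-18 -9 0 0 0 -9" --pt "-20.5 -10.5 1 0 0 -10.5" --pt "-22.1 -11.1 3 0.1 0 -12" --pt "-22.1 -11.1 5 0.1 0 -12.6" --pt "-22.1 -11.1 7 0.1 0 -12.6" --pt "-22.1 -11.1 7 0.1 0 -12.6" --pt "-22.1 -11.1 7 0.1 0 -12.6" --grip 0.4

```text
t: 28.3
tool_pos: [0.3913, 0.1452, 0.0758]
tool_rot: [-0.826, -3.021, 0.004]
contact_force: [-0.3, 0.5, 0.8]
opening: 0.0515
```

```bash
python3 plan.py .3947 .1464 .009 1.036; python3 wb.py "(.4101,.1646,-.535)" pics/w18.png
```

```text
t 28.3 pos [0.3913 0.1452 0.0758] jaw 1.037 q [ 0.18 -0.32  2.22  0.    1.25 -0.86] open 0.0515 F [-0.3  0.5  0.8]
shift [-0.29  0.31  6.67] turn [-0.05 -0.1   0.01] alt [  0.15  -0.09 -35.99]
```

View pics/w18.png

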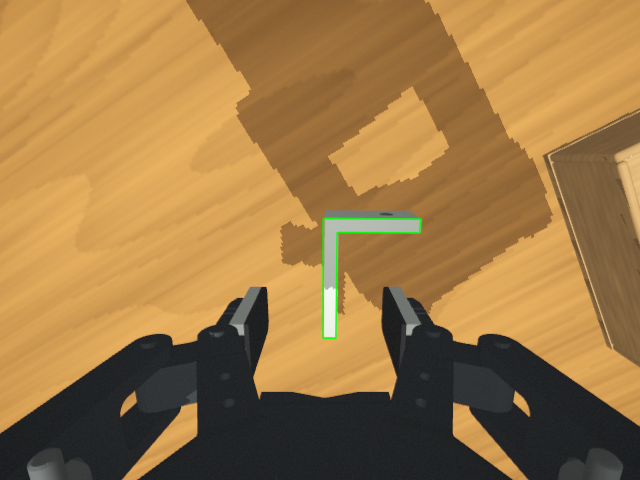

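Request:
apply_moves --pt "-0.3 0.2 2 0 -0.1 0" --pt "-0.3 0.2 4 0 -0.1 0" --pt "-0.3 0.2 6 0 -0.1 0" --pt "-0.3 0.2 6.6 0 -0.1 0" --pt "-0.3 0.2 6.8 0 -0.1 0" --pt "-0.3 0.2 6.8 0 -0.1 0" --pt "-0.3 0.2 6.8 0 -0.1 0"

```text
t: 29.05
tool_pos: [0.3965, 0.1459, 0.0102]
tool_rot: [0.827, 3.027, -0.004]
contact_force: [-0.4, 0.9, -0.1]
opening: 0.0512
```

Request:
apply_moves --pt "0 0 0.2 0 0 0" --pt "0 0 0.2 0 0 0" --pt "0 0 0.2 0 0 0" --pt "0 0 0.2 0 0 0" --pt "0 0 0.2 0 0 0" --pt "0 0 0.2 0 0 0" --pt "0 0 0.2 0 0 0" --pt "0 0 0.2 0 0 0" --grip 1 --squeeze 60

```text
t: 29.85
tool_pos: [0.3969, 0.146, 0.0086]
tool_rot: [0.827, 3.027, -0.004]
contact_force: [-0.0, 0.6, 5.8]
opening: 0.0065
```

Request:
apply_moves --pt "0 0 -1 0 0 0" --pt "0 0 -4 0 0 0" --pt "0 0 -8 0 0 0" --pt "0 0 -12 0 0 0" --pt "0 0 -12 0 0 0" --pt "0 0 -12 0 0 0"

```text
t: 30.45
tool_pos: [0.3967, 0.1465, 0.1294]
tool_rot: [0.826, 3.025, -0.002]
contact_force: [0.0, 0.3, -1.9]
opening: 0.0068
```

```bash
python3 plan.py .4576 .372 .12 1.511; python3 - <<'E'
from h import *
s=ctrl.get_image("scene"); crop(s,300,130,530,380,2.4,"pics/s19.png")
E
```

```text
t 30.45 pos [0.3967 0.1465 0.1294] jaw 1.037 q [ 0.18 -0.38  2.17 -0.    1.35 -0.86] open 0.0068 F [ 0.   0.3 -1.9]
shift [ 6.23 22.52  0.9 ] turn [-0.02  0.07 -5.43] alt [9.000e-02 2.000e-02 3.057e+01]
```

View pics/s19.png

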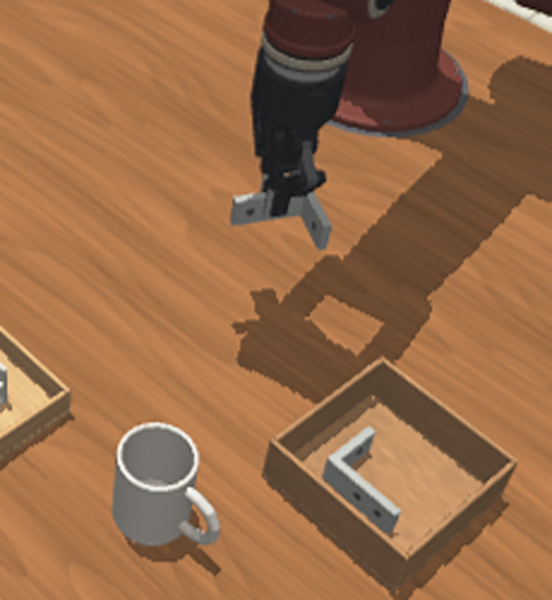

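Request:
apply_moves --pt "1 3 0 0 0 -0.8" --pt "2 7 0 0 0 -1.8" --pt "3 11 0 0 0 -2.8" --pt "4.2 15 0 0 0 -3.8" --pt "5.3 19 0 0 0 -4.8" --pt "6 21.5 0 0 0 -5.4" --pt "6.2 22.5 1 0 0.1 -5.4" --pt "6.2 22.5 3 0 0.1 -5.4" --pt "6.2 22.5 6 0 0.1 -5.4" --pt "6.2 22.5 7 0 0.1 -5.4" --pt "6.2 22.5 7 0 0.1 -5.4" --pt "6.2 22.5 7 0 0.1 -5.4"

```text
t: 31.7
tool_pos: [0.4566, 0.371, 0.0568]
tool_rot: [-0.098, -3.133, 0.003]
contact_force: [-0.1, 0.5, -0.7]
opening: 0.0065
```

```bash
python3 plan.py .4576 .372 .0155 1.511; python3 - <<'E'
from h import *
s=ctrl.get_image("scene"); crop(s,300,130,530,380,2.4,"pics/s20.png")
E
```

```text
t 31.7 pos [0.4566 0.371  0.0568] jaw 1.508 q [ 0.55  0.14  1.83  0.    1.18 -0.95] open 0.0065 F [-0.1  0.5 -0.7]
shift [-0.12  0.11  4.13] turn [-0.02 -0.08 -0.03] alt [-1.300e-01  3.000e-02  3.597e+01]
```

View pics/s20.png

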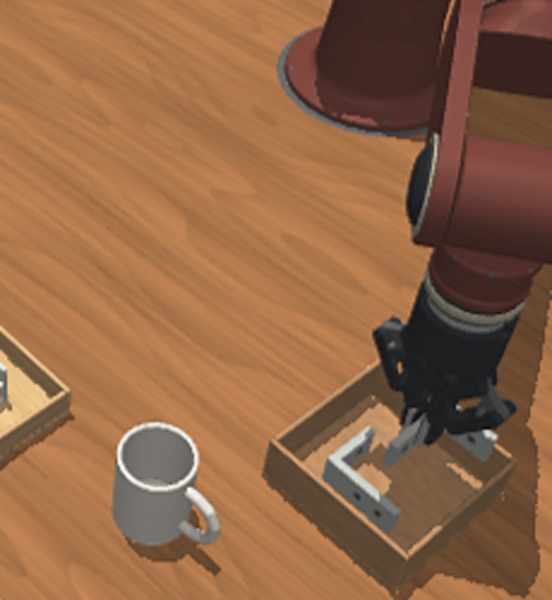

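Request:
apply_moves --pt "0 0 1.5 0 0 0" --pt "0 0 3 0 0 0" --pt "0 0 3.8 0 0 0" --pt "0 0 4.2 0 0 0" --pt "0 0 4.3 0 0 0" --pt "0 0 4.4 0 0 0" --pt "0 0 4.4 0 0 0"

```text
t: 32.45
tool_pos: [0.4574, 0.3717, 0.0142]
tool_rot: [-0.098, -3.135, 0.0]
contact_force: [-0.1, 0.7, -1.5]
opening: 0.0064
```

Request:
apply_moves --pt "0 0 0.1 0 0 0" --pt "0 0 0.1 0 0 0" --pt "0 0 0.1 0 0 0" --pt "0 0 0.1 0 0 0" --pt "0 0 -1 0 0 0" --pt "0 0 -3 0 0 0" --pt "0 0 -6 0 0 0" --pt "0 0 -10 0 0 0" --pt "0 0 -14 0 0 0" --pt "-3 -3 -16 0 0 0" --pt "-6 -6 -18 0 0 0" --pt "-9 -9 -18 0 0 0" --pt "-9 -9 -18 0 0 0" --pt "-9 -9 -18 0 0 0" --grip 0.75

```text
t: 33.85
tool_pos: [0.5429, 0.2756, 0.1944]
tool_rot: [-0.101, -3.135, -0.001]
contact_force: [0.3, 0.2, -0.1]
opening: 0.0215
```

```bash
python3 plan.py .4 .2 .2; python3 - <<'E'
from ow import *
s=ctrl.get_image("scene"); cv2.imwrite("pics/s21.png",s["color"])
t=ctrl.get_image("top"); cv2.imwrite("pics/t21.png",t["color"])
crop(s,300,130,530,380,2.4,"pics/s21c.png")
E
```

```text
t 33.85 pos [0.5429 0.2756 0.1944] jaw 1.506 q [ 0.35  0.04  1.69  0.    1.42 -1.16] open 0.0215 F [ 0.3  0.2 -0.1]
shift [13.78 -8.46 -0.5 ] turn [ 0.   -0.05  0.  ] alt [ 0.   -0.05  0.  ]
```

View pics/s21.png

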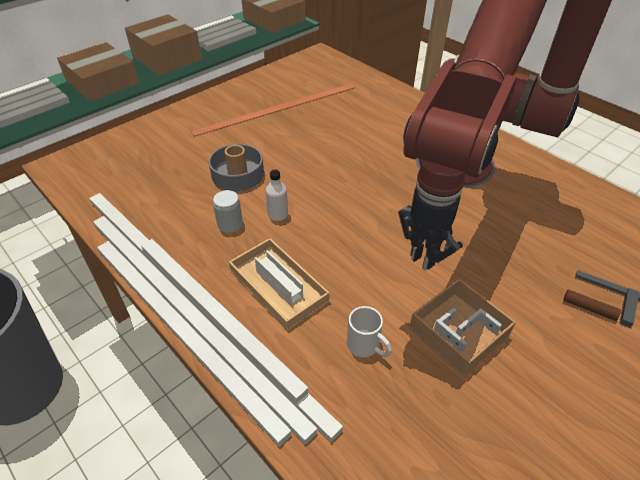

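View pics/t21.png

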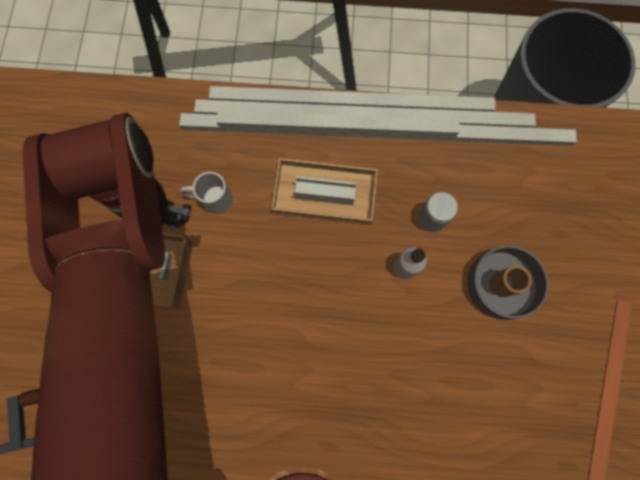

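View pics/s21c.png

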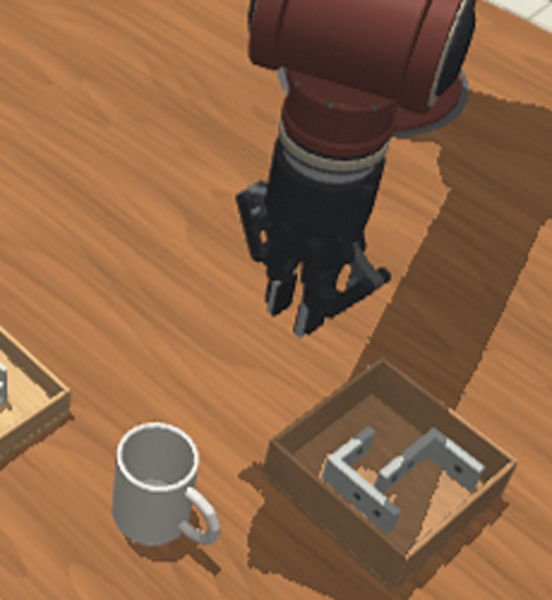

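```bash
python3 - <<'E'
from h import *
t=ctrl.get_image("top"); s=ctrl.get_image("scene")
a,b=pickle.load(open("ts.pkl","rb")) if 0 else (None,None)
crop(t,460,235,560,330,6,"pics/t22.png"); crop(s,200,130,280,200,7,"pics/s22.png")
print("core rim centre",tri(t,[516,280],s,[235.5,151.5]).round(3), "(tub .507 -.3845)")
print("rails top centre z=.053",onplane(t,[[324.5,189]],.053).round(3),"(tray .681 .007)")
import pickle
t0,s0=pickle.load(open("ts.pkl","rb"))
for n,(x0,y0,x1,y1) in dict(bottle=(388,242,432,282),tin=(415,188,462,234)).items():
    print(n,"mean top diff",np.abs(t0["color"][y0:y1,x0:x1].astype(int)-t["color"][y0:y1,x0:x1]).mean().round(2))
x0,y0,x1,y1=345,305,392,360; print("mug scene diff",np.abs(s0["color"][y0:y1,x0:x1].astype(int)-s["color"][y0:y1,x0:x1]).mean().round(2))
print(ctrl.get_obs()["contact_force"])
E
```

```text
core rim centre [[ 0.506 -0.384  0.08 ]] (tub .507 -.3845)
rails top centre z=.053 [[0.676 0.007 0.053]] (tray .681 .007)
bottle mean top diff 8.39
tin mean top diff 10.13
mug scene diff 2.79
[ 0.06011211  0.533836   -0.98554163]
```

View pics/s22.png

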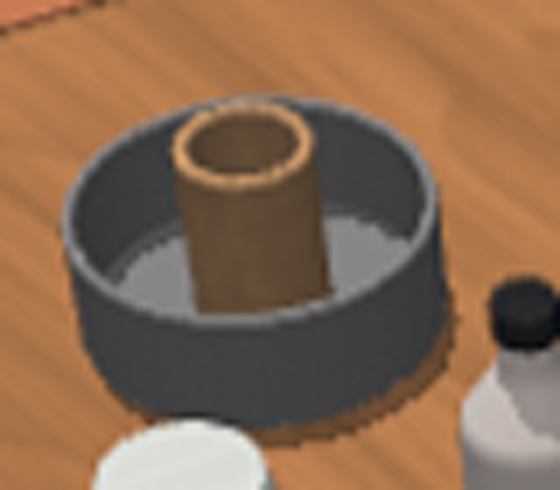

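```bash
python3 -c "
from station import ctrl
o=ctrl.get_obs();print(o['t']);print(ctrl.finish_job())"
```

```text
34.05
the job is handed in; nothing more can be done
None
```

I sorted all five pieces and handed the job in at about 34 s of the 72 s allowed; `finish_job` gives no verdict, so the outcome is judged only by my own checks. I put the core in the tub, stacked `rail_a` on `rail_b` lengthwise in the tray, and laid the two brackets nested side by side on the box floor. The gripper was clear of everything at the end.

**Last checks**
- **Core:** it stands upright, with its rim centre at (0.506, -0.384), about 1 mm from my measured tub centre. The rim height triangulated to 0.080 m, where 0.085 m was expected. I take this as pixel error, since the pictures show the core standing in the tub with the floor visible around it.
- **Rails:** the stack's top centre is at (0.676, 0.007), about 5 mm from the tray's middle and aligned with its length.
- **Brackets:** both lie inside the box in the scene view. The top view of the box was mostly hidden by the arm.
- **Bystanders:** the bottle, tin and mug appear at the same pixels as at the start. The image differences were not zero (mean 8 for the bottle, 10 for the tin, 3 for the mug). I put that down to lighting and shadow changes and did not measure it further.
- **Forces:** the largest force reported at the end of any move was about 6 N.

**Disagreements:** my first hand-picked tray and tub measurements did not fit. The tray was off by 4.4 pixels and the tub rim height came out at 0.028 m instead of 0.055 m. I fixed both by matching model outlines in the top and scene views before moving anything.

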